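# Bolt down the bar cradle and load it

### The job

Bolt the stock cradle to its channel before loading it: push the tapered drift fully home through the two offset bolt holes to bring them into line, pull it out, stand it back in the timber block and put the bolt in that hole, fully home. Then load every aluminium bar offcut from the plywood frame into the cradle as a pyramid, bars lying parallel across the floor with their ends even and centred: three side by side on the floor, the others saddled in the hollows of the layer below. Leave the bin, hammer and can where they are.

Things in the scene. Friction and masses are not known exactly. Their poses are not given: they have to be found in the camera images.
- beam_hole (a point): Lower bolt hole, 20 mm, through: mouth centre in the top of a grey painted steel channel fixed to the bench (90 mm wide, 290 mm long, top 50 mm above the bench, 12 mm thick there, hollow underneath). y axis along the channel, from the cradle's pivot to this hole; z up.
- cradle_hole (a point): Upper bolt hole, 20 mm, through: mouth centre in the top of the cradle's steel foot plate (60 mm wide, 8 mm thick, lying on the channel). The cradle turns stiffly (2 to 3 N at this hole, stays where left) about an upright bolt already fitted 215 mm away at its other end; at the start this hole is 6 to 9 mm out of line with the one below.
- cradle_floor (a point): Middle of the cradle's floor, 66 mm above the bench. Axes: y along the row of bars (hole at +115 mm, pivot at -100 mm), x along the bars' axes when stacked, z up. Floor 44 mm wide in x, 123 mm long in y between side walls 6 mm thick, 38 mm high; open at both x ends. 3 mm ridges along x at y = +-20.5 mm mark three bar places, y = -41, 0, +41 mm.
- drift_mid (a point): Steel drift: centre of its dark round handle (28 mm across, 80 mm long, flat shoulder 40 mm below this point). Below the shoulder a steel shank: 18.5 mm across for 20 mm, then tapering over 30 mm to a 6 mm tip (90 mm below this point). z along it, handle up. 0.4 kg. At the start it stands in a hole of the timber block, shoulder on the block.
- bolt_head (a point): Loose bolt: centre of its dark round socket head (24 mm across, 16 mm high). Below it a fixed washer flange 32 mm across, 4 mm thick, underside 12 mm below this point; then a shank 16 mm across, 40 mm long with a 4 mm chamfered end. z along it, head up. 0.15 kg. At the start it stands in the block's other hole, flange on the block.
- block_hole0 (a point): Mouth centre of one hole in the fixed timber block (70 x 130 mm, 60 mm high); hole 21 mm across, through. The holes lie 66 mm apart along the block's y axis.
- block_hole1 (a point): Mouth centre of the other hole of the timber block, same size.
- bar0_mid (a point): Centre of a bare aluminium round-bar offcut, 40 mm diameter, 60 mm long, 0.2 kg, lying in the plywood frame; its x axis is the bar's axis. Four to six such bars are present in a run, all alike; absent ones read None.
- bar1_mid (a point): Centre of a bare aluminium round-bar offcut, 40 mm diameter, 60 mm long, 0.2 kg, lying in the plywood frame; its x axis is the bar's axis. Four to six such bars are present in a run, all alike; absent ones read None.
- bar2_mid (a point): Centre of a bare aluminium round-bar offcut, 40 mm diameter, 60 mm long, 0.2 kg, lying in the plywood frame; its x axis is the bar's axis. Four to six such bars are present in a run, all alike; absent ones read None.
- bar3_mid (a point): Centre of a bare aluminium round-bar offcut, 40 mm diameter, 60 mm long, 0.2 kg, lying in the plywood frame; its x axis is the bar's axis. Four to six such bars are present in a run, all alike; absent ones read None.
- bar4_mid (a point): Centre of a bare aluminium round-bar offcut, 40 mm diameter, 60 mm long, 0.2 kg, lying in the plywood frame; its x axis is the bar's axis. Four to six such bars are present in a run, all alike; absent ones read None.
- bar5_mid (a point): Centre of a bare aluminium round-bar offcut, 40 mm diameter, 60 mm long, 0.2 kg, lying in the plywood frame; its x axis is the bar's axis. Four to six such bars are present in a run, all alike; absent ones read None.
- frame_mid (a point): Middle, on the bench, of a low plywood frame fixed to the bench in which the bars lie and which keeps them from rolling off: inside 310 mm (x) by 300 mm (y), walls 6 mm thick and 25 mm high.
- parts_bin: Open red plastic parts bin, 130 x 100 mm, 70 mm high, origin under its centre; not to be disturbed.
- hammer: Hammer lying on the bench; not to be disturbed.
- oil_can: Green can, 68 mm across, 120 mm high, origin under its centre; not to be disturbed.

How it is judged:
By the outcome, as a careful person would: the job done as asked, in the order asked, and still so for the second after the job is handed in, with the robot touching nothing.
Of bar0, bar1, bar2, bar3, bar4, bar5 only 4 to 6 are there at a start; the rules pass over those that are not, and their reading is None.
At some moment in a run one of bar0, bar1, bar2, bar3, bar4, bar5 may be knocked a few centimetres aside while the robot is not near it.
It also fails if it takes over 210 s, if anything falls off the work surface, if the arm or the gripper's body presses on something with over 40 N, if the wrist force passes 120 N, or if a joint passes its speed limit or range.

### The arm

A 6-joint arm with a two-finger parallel gripper is mounted at the origin on the work surface. World frame = base frame: x ahead of the robot, y to its left, z up, the work surface at z = 0. Lengths are in m, angles in rad, forces in N, time in s.
With the tool pointing down it reaches from about 0.35 to 0.875 m from the base axis. Payload 4.2 kg.
Tool frame: the origin (TCP) lies between the finger pads; the fingertips stand 22 mm ahead of it and the grasp point (between the pads) lies 3 mm ahead of it; z points along the fingers, y is the line along which they close (so a half turn about z gives the same grasp; the last joint's range is limited). The gripper opens to 87 mm and grips with 3 to 60 N. Pads are 19 mm wide; open, the fingers measure 117 mm over their backs; the gripper's body (75 mm by 190 mm) begins 51 mm behind the grasp point.
Start: joints at [1.515, 0.385, 0.008, 0, -1.194, -0.259], TCP at [0.193, 0.594, 0.245] pointing down, gripper open.
Joint ranges: [-3.14, 3.14], [-1.21, 2.06], [-1.07, 1.41], [-3.16, 2.05], [-2.99, -0.16], [-3.1, 3.1]. Speed limits (rad/s): [2.79, 2.79, 3.14, 3.14, 3.14, 3.14].

### API

Orientations are given as [roll, pitch, yaw] about the fixed x, y, z axes, in that order (R = Rz(yaw) Ry(pitch) Rx(roll)).
In Python, from plant import * gives the robot as it stands. The module is installed in compiled form; this text tells all that it offers.
- The arm moves only by the shell command python3 -m crank 'ROWS' [FORCE]. ROWS is JSON, a list that holds one entry, the list of rows, each a list of 7 numbers: the shift along the tool's x, y, z scaled (see below), then the turn, a rotation vector about the tool's x, y, z scaled (see below), then the opening, from -1 (shut) to 1 (fully open), so that 0 is half open. In form: [[[dx, dy, dz, ax, ay, az, grip], ...]]. A call has exactly 5 rows; each row shifts and turns the commanded pose from where the row before left it, along the tool's axes as they then stand; what a row does not reach is not made up. The controller multiplies each number of a shift by 0.3 m and each number of a turn by 180 degrees. A row lasts 1/8 s, in which the tool goes at most 62.5 mm and 10.7 degrees, less where a joint would pass 70% of its speed; a pose out of reach is approached as far as the arm can. A call with a number of a shift or a turn outside -1 to 1 is refused whole. A call with a gripper value outside its range is refused whole. The fingers move at their own pace and stop on an object; FORCE is the grip in N (left out, the last holds). Time passes only in rows, so rows that do not move let the fingers close, or fill a call up. It gives the time, the measured TCP pose, the force, the opening and the grip force at its end, in the units of the state.
- read_state(): the state, without advancing time (a new reading comes with each control period).
- capture(name): name is "scene" or "top" or "wrist"; returns a dict with "image" (400x640x3 uint8, red, green, blue), "vertical_fov" (degrees; the focal length in pixels is half the picture's height over the tangent of half this angle, whatever the lens; pixels are square), "cx", "cy" (the principal point, pixels), "T" (4x4, takes a point from camera to world coordinates). Camera axes: x right, y down, z forward; pixel columns grow to the right and rows downward; lengths in m; the calibration is good to about 2 mm. The wrist camera is an equidistant fisheye: a pixel r from the principal point sees the ray r / f radians off the axis. A picture is of the moment at which its call begins. There is no depth.
- sign_off(): hands the job in; it is judged then, once.
The state is a dict: "t": time; "q": joint angles; "qvel": joint speeds; "joint_torque": joint torques, N m; "position": TCP position; "ee_rot": TCP orientation; "ft_force": force on the tool from outside, world axes, zero at the start; "torque": the same for the moment, N m; "grip_width": finger opening in m; "grip_force": force on a finger pad.
Only numpy, scipy, OpenCV 4.12 (cv2) and the standard library are available. Lean on these libraries where they do the work, as an engineer would, in place of code of your own. Each camera call takes 0.05 s, during which the arm holds its last target. There are 200 camera calls.

## Working session

There is one attempt and no reset: what is moved stays moved. The work goes in short steps, Python scripts to look and compute and a shell command to move; the robot and the scene stay as the last step left them, time stands still between calls to the robot, and variables do not carry over. Pictures are saved under pics/ and viewed, at most 14 in all, crops included, and the job is handed in when it is done.

```bash
mkdir -p pics; cat > h.py <<'E'
from plant import *
import numpy as np, cv2
from scipy.spatial.transform import Rotation as R
def snap(n,f=None):
    c=capture(n)
    if f: cv2.imwrite('pics/'+f,c['image'][:,:,::-1])
    return c
def ray(c,u,v):
    f=200/np.tan(np.radians(c['vertical_fov'])/2)
    d=np.array([(u-c['cx'])/f,(v-c['cy'])/f,1.])
    if c.get('fish'):
        r=np.hypot(d[0],d[1]); d=np.array([d[0]/max(r,1e-9)*np.sin(r),d[1]/max(r,1e-9)*np.sin(r),np.cos(r)])
    T=np.array(c['T']); return T[:3,3],T[:3,:3]@d
def pt(c,u,v,z):
    o,d=ray(c,u,v); return o+d*(z-o[2])/d[2]
E
python3 - <<'E'
from h import *
s=read_state(); print(s)
for n in ('scene','top','wrist'):
    c=snap(n,n+'0.png'); print(n,c['vertical_fov'],c['cx'],c['cy'],np.round(c['T'],3).tolist())
E
```

```text
{'t': 0.0, 'q': array([ 1.51460362e+00,  3.85531287e-01,  6.66425024e-03, -5.29157666e-04,
       -1.19399473e+00, -2.58616563e-01]), 'qvel': array([-0.00188981,  0.00142597, -0.00127374, -0.00034552, -0.00195026,
       -0.00048739]), 'joint_torque': array([ 2.24236605e-04, -3.90657377e+01,  1.87400472e+01,  4.21972588e+00,
        1.09543267e-02, -1.89014427e-04]), 'position': array([0.19331372, 0.59378054, 0.24348537]), 'ee_rot': array([ 3.13947012e+00, -5.29527804e-05, -3.15004423e-01]), 'ft_force': array([ 0.54371141,  0.05851013, -0.38555649]), 'torque': array([-0.03009767, -0.0384273 ,  0.00112761]), 'grip_force': 0.0, 'grip_width': 0.08722357337862427}
scene 48.08764817520797 314.43478642496166 203.33185573186626 [[-0.871, 0.289, -0.397, 1.05], [0.491, 0.485, -0.724, 0.836], [-0.017, -0.825, -0.564, 0.754], [0.0, 0.0, 0.0, 1.0]]
top 43.99375860140405 313.74267263332143 195.27554533050386 [[-0.016, -0.993, 0.12, 0.425], [-1.0, 0.015, -0.006, 0.017], [0.004, -0.12, -0.993, 1.493], [0.0, 0.0, 0.0, 1.0]]
wrist 65.70646984690485 320.1883593548703 198.99215018583754 [[-0.31, -0.915, -0.26, 0.264], [-0.951, 0.298, 0.084, 0.57], [0.001, 0.273, -0.962, 0.384], [0.0, 0.0, 0.0, 1.0]]
```

View pics/top0.png

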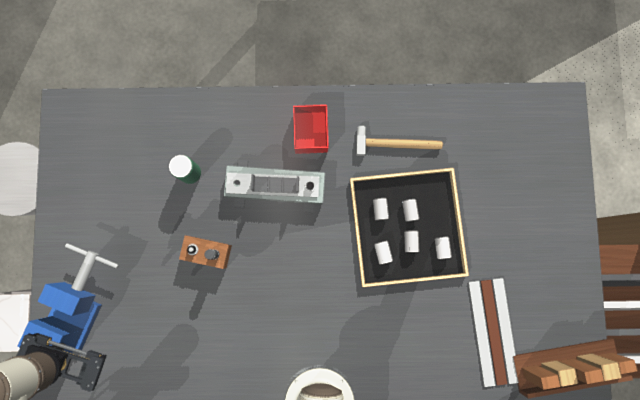

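View pics/scene0.png

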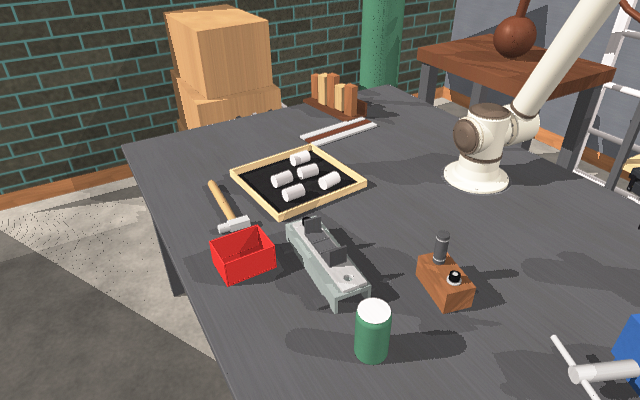

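```bash
cat >> h.py <<'E'
U=0.3
def go(p,yaw=None,s=None):
    """print the shift (in present tool axes, units) and turn (units) from the present pose to TCP p, yaw (down)"""
    s=s or read_state(); Rt=R.from_euler('xyz',s['ee_rot']).as_matrix()
    d=np.array(p)-s['position']; yaw=s['ee_rot'][2] if yaw is None else yaw
    Rg=R.from_euler('xyz',[np.pi,0,yaw]).as_matrix()
    rv=R.from_matrix(Rt.T@Rg).as_rotvec()/np.pi
    print('shift-first',np.round(Rt.T@d/U,3),'turn-first shift',np.round(Rg.T@d/U,3),'turn',np.round(rv,3))
E
python3 - <<'E'
from h import *
c=snap('top')
for n,u,v,z in [('drift',211,254,.14),('bolt',192,249,.08),('hole',237,182,.058),('pivot',310,185,.07),('b0',380,209,.02),('b1',410,210,.02),('b2',383,252,.02),('b3',411,241,.02),('b4',443,248,.02),('bin',311,128,.0),('can',181,163,.12),('frame',409,227,.0)]:
    print(n,pt(c,u,v,z).round(3))
go([0.42,0.27,0.36],0.0)
E
```

```text
drift [0.431 0.29  0.14 ]
bolt [0.447 0.356 0.08 ]
hole [0.64  0.232 0.058]
pivot [0.626 0.019 0.07 ]
b0 [ 0.558 -0.189  0.02 ]
b1 [ 0.553 -0.279  0.02 ]
b2 [ 0.43  -0.194  0.02 ]
b3 [ 0.461 -0.278  0.02 ]
b4 [ 0.439 -0.372  0.02 ]
bin [0.814 0.013 0.   ]
can [0.687 0.381 0.12 ]
frame [ 0.504 -0.278  0.   ]
shift-first [ 1.053  0.793 -0.386] turn-first shift [ 0.755  1.08  -0.387] turn [ 0.   0.  -0.1]
```

```bash
python3 -m crank '[[[0.12,0.09,-0.08,0,0,0,1],[0.12,0.09,-0.08,0,0,0,1],[0.12,0.09,-0.08,0,0,0,1],[0.12,0.09,-0.08,0,0,0,1],[0.12,0.09,-0.08,0,0,0,1]]]'; python3 -m crank '[[[0.14,0.11,0,0,0,0,1],[0.14,0.11,0,0,0,0,1],[0.12,0.11,0,0,0,0,1],[0,0,0,0,0,-0.05,1],[0,0,0,0,0,-0.05,1]]]'; python3 -m crank '[[[0,0,0,0,0,0,1],[0,0,0,0,0,0,1],[0,0,0,0,0,0,1],[0,0,0,0,0,0,1],[0,0,0,0,0,0,1]]]' | tail -3
python3 - <<'E'
from h import *
c=snap('wrist','w1.png'); print(c['T'].round(3).tolist(),read_state()['position'],read_state()['ee_rot'])
E
```

```text
t: 0.82
position: [0.3234, 0.4087, 0.3653]
ee_rot: [3.142, 0.0, -0.315]
ft_force: [1.1, 0.2, 0.0]
grip_width: 0.0869
grip_force: 0.0
t: 1.45
position: [0.4065, 0.278, 0.3645]
ee_rot: [-3.142, 0.0, 0.003]
ft_force: [-0.1, 0.4, 0.9]
grip_width: 0.0873
grip_force: 0.0
ft_force: [0.3, -0.1, -0.4]
grip_width: 0.0868
grip_force: 0.0
[[-0.001, -0.962, -0.273, 0.481], [-1.0, 0.001, 0.001, 0.278], [-0.001, 0.273, -0.962, 0.505], [0.0, 0.0, 0.0, 1.0]] [0.40624639 0.27894612 0.36454119] [ 3.14156817e+00  7.18844919e-06 -7.55772973e-04]
```

View pics/w1.png

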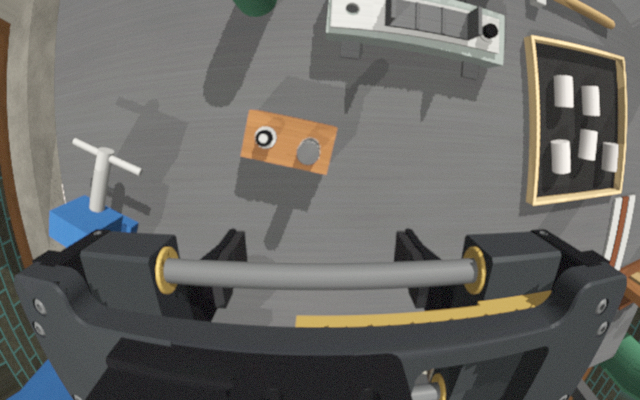

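```bash
sed -i "s/    if f: cv2/    if n=='wrist': c['fish']=1\n    if f: cv2/" h.py; python3 - <<'E'
from h import *
c=snap('wrist'); im=c['image']; hsv=cv2.cvtColor(im,cv2.COLOR_RGB2HSV)
m=((hsv[...,0]<20)&(hsv[...,1]>110)&(hsv[...,2]>110)).astype(np.uint8); m[:100]=0; m[185:]=0; m[:,:230]=0; m[:,350:]=0
cs,_=cv2.findContours(m,cv2.RETR_EXTERNAL,cv2.CHAIN_APPROX_NONE); k=max(cs,key=cv2.contourArea)
# outline on the plane z=.06 in world, then a rectangle
P=np.array([pt(c,u,v,.06)[:2] for u,v in k[:,0]],np.float32)
r=cv2.minAreaRect((P*1000).astype(np.float32)); print('block',r)
B=cv2.boxPoints(r); e=B[1]-B[0]; e2=B[2]-B[1]; L=e if np.linalg.norm(e)>np.linalg.norm(e2) else e2; L/=np.linalg.norm(L)
print('axis',L,'holes',np.array(r[0])+33*L,np.array(r[0])-33*L)
v=hsv[...,2]
# bolt head: dark ring about (264,138); drift handle top grey about (308,151)
sub=im[120:175,245:330]; cv2.imwrite('pics/blk.png',cv2.resize(sub[:,:,::-1],None,fx=8,fy=8,interpolation=cv2.INTER_CUBIC))
for n,u,w,z in [('bolt top',264,138,.08),('drift top',308,151,.14)]: print(n,pt(c,u,w,z))
# cradle crop
cv2.imwrite('pics/cr.png',cv2.resize(im[0:80,310:520,::-1],None,fx=3.5,fy=3.5,interpolation=cv2.INTER_CUBIC))
E
```

```text
block ((441.3298645019531, 325.8405456542969), (129.29537963867188, 71.248291015625), 77.16674041748047)
axis [0.22211452 0.9750206 ] holes [448.65964365 358.01622391] [434.00008535 293.6648674 ]
bolt top [0.44815073 0.35640915 0.08      ]
drift top [0.43648255 0.2930848  0.14      ]
```

View pics/blk.png

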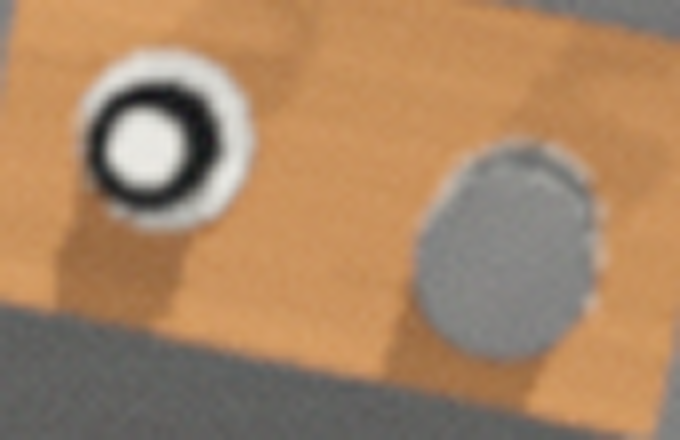

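```bash
python3 -m crank '[[[0.13,0.125,0.09,0,0,0,1],[0.13,0.125,0.09,0,0,0,1],[0.13,0.125,0.09,0,0,0,1],[0.12,0.125,0.09,0,0,0,1],[0,0,0,0,0,0,1]]]'|head -2
python3 -m crank '[[[0,0,0,0,0,0,1],[0,0,0,0,0,0,1],[0,0,0,0,0,0,1],[0,0,0,0,0,0,1],[0,0,0,0,0,0,1]]]' | head -3
python3 - <<'E'
from h import *
c=snap('wrist'); im=c['image']; print(read_state()['q'].round(2))
cv2.imwrite('pics/cr2.png',cv2.resize(im[20:220,150:490,::-1],None,fx=2.35,fy=2.35,interpolation=cv2.INTER_CUBIC))
cv2.imwrite('pics/full2.png',im[:,:,::-1])
E
```

```text
t: 2.8
position: [0.5597, 0.1259, 0.253]
t: 3.42
position: [0.559, 0.1291, 0.2569]
ee_rot: [-3.141, -0.0, -0.0]
[ 0.51  0.29 -0.1  -0.   -1.18  1.06]
```

View pics/cr2.png

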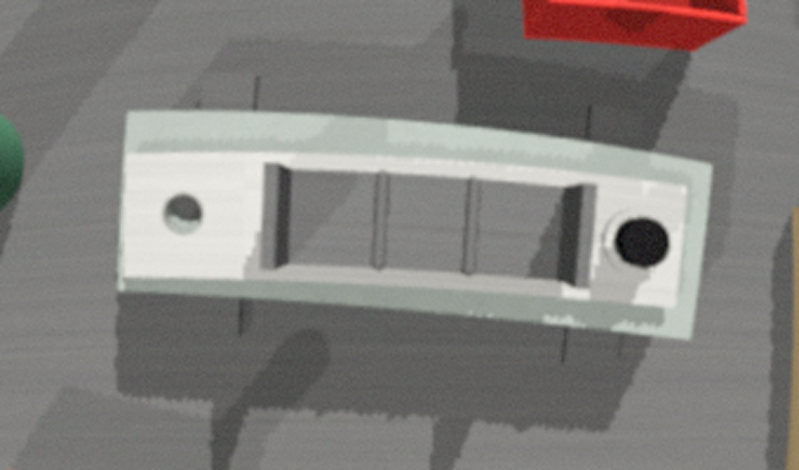

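```bash
python3 - <<'E'
from h import *
c=snap('wrist'); im=c['image']; o=(150,20); g=im.min(2)
m=(g>128).astype(np.uint8); m[:50]=0; m[175:]=0; m[:,:190]=0; m[:,460:]=0
cs,_=cv2.findContours(m,cv2.RETR_EXTERNAL,cv2.CHAIN_APPROX_NONE); k=max(cs,key=cv2.contourArea)
P=np.array([pt(c,u,v,.05)[:2] for u,v in k[:,0]],np.float32)*1000
r=cv2.minAreaRect(P); print('channel',r)
B=cv2.boxPoints(r); L=B[1]-B[0]; M=B[2]-B[1]; L=L if np.linalg.norm(L)>np.linalg.norm(M) else M; L/=np.linalg.norm(L); L*=np.sign(L[1])
f=lambda x,y:(150+x/2.35,20+y/2.35)
print('corners',[pt(c,*f(*q),.05)[:2].round(4) for q in [(127,110),(713,162),(690,338),(119,291)]])
H=pt(c,*f(183,214),.058)[:2]*1000; Pv=pt(c,*f(641.5,242),.078)[:2]*1000
print('axis',L,'hole',H,'pivot',Pv,'dist',np.linalg.norm(H-Pv),'lower est from pivot',Pv+215*L)
C=np.array(r[0]); n=np.array([L[1],-L[0]]); print('centre-line offset of pivot, hole',n@(Pv-C),n@(H-C),'along',L@(Pv-C),L@(H-C))
sub=im[98:125,214:242]; cv2.imwrite('pics/hole.png',cv2.resize(sub[:,:,::-1],None,fx=20,fy=20,interpolation=cv2.INTER_CUBIC))
E
```

```text
channel ((633.8981323242188, 114.98458862304688), (322.8215026855469, 100.11505126953125), 83.98125457763672)
corners [array([0.6938, 0.2627]), array([ 0.6693, -0.0272]), array([ 0.5791, -0.0187]), array([0.6029, 0.2696])]
axis [0.10485399 0.99448764] hole [639.33255014 231.47676422] pivot [626.8929592   20.01228735] dist 211.83004603212106 lower est from pivot [649.43656692 233.8271372 ]
centre-line offset of pivot, hole 2.9916664021532298 -6.810207779772434 along -95.18330040315263 116.41984954695806
```

View pics/hole.png

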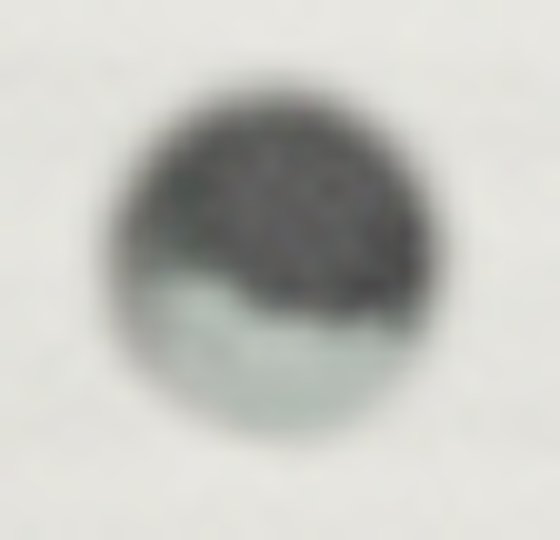

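```bash
python3 - <<'E'
from h import *
c=snap('wrist')
print('U',pt(c,227.85,110.9,.058)*1000,'L',pt(c,230.0,106.0,.05)*1000,pt(c,230.0,106.5,.05)*1000)
print('flange',pt(c,150+635/2.35,20+242/2.35,.062)*1000)
go([.434,.2935,.20],-np.pi/2)
E
```

```text
U [639.5424983  231.35031131  58.        ] L [645.18662847 231.0615765   50.        ] [644.61006488 231.07451571  50.        ]
flange [626.37768174  17.78836695  62.        ]
shift-first [-0.417 -0.548  0.189] turn-first shift [-0.549  0.417  0.189] turn [-0.  -0.   0.5]
```

```bash
python3 -m crank '[[[0,0,0,0,0,0.05,1],[0,0,0,0,0,0.05,1],[0,0,0,0,0,0.05,1],[0,0,0,0,0,0.05,1],[0,0,0,0,0,0.05,1]]]'|head -1
python3 -m crank '[[[0,0,0,0,0,0.05,1],[0,0,0,0,0,0.05,1],[0,0,0,0,0,0.05,1],[0,0,0,0,0,0.05,1],[0,0,0,0,0,0.05,1]]]'|head -3
python3 -m crank '[[[-0.14,0.105,0.04,0,0,0,1],[-0.14,0.105,0.04,0,0,0,1],[-0.14,0.105,0.04,0,0,0,1],[-0.13,0.1,0.04,0,0,0,1],[0,0,0,0,0,0,1]]]'|head -3
python3 - <<'E'
from h import *
go([.434,.2935,.20],-np.pi/2)
c=snap('wrist','w3.png')
E
```

```text
t: 4.2
t: 4.82
position: [0.5592, 0.1287, 0.2565]
ee_rot: [3.142, -0.0, -1.577]
t: 5.45
position: [0.4329, 0.2956, 0.2077]
ee_rot: [3.14, -0.001, -1.567]
shift-first [ 0.007 -0.004  0.026] turn-first shift [ 0.007 -0.004  0.026] turn [ 0.    -0.     0.001]
```

View pics/w3.png

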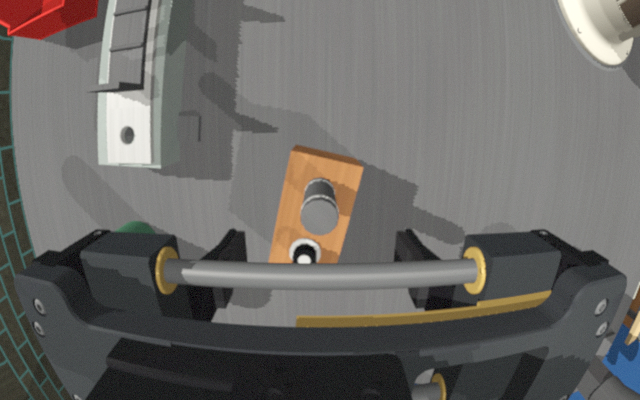

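```bash
python3 - <<'E'
from h import *
c=snap('wrist'); print(pt(c,319,212,.14)); go([.434,.2935,.122],-np.pi/2)
E
python3 -m crank '[[[0.01,-0.003,0.09,0,0,0,1],[0,0,0.1,0,0,0,1],[0,0,0.09,0,0,0,1],[0,0,0,0,0,0,1],[0,0,0,0,0,0,1]]]'
python3 -m crank '[[[0,0,0,0,0,0,0.3],[0,0,0,0,0,0,-0.2],[0,0,0,0,0,0,-0.6],[0,0,0,0,0,0,-1],[0,0,0,0,0,0,-1]]]' 60
```

```text
[0.4348418  0.28842364 0.14      ]
shift-first [0.002 0.002 0.289] turn-first shift [0.002 0.002 0.289] turn [-0. -0.  0.]
t: 6.18
position: [0.4369, 0.2909, 0.1258]
ee_rot: [-3.14, 0.001, -1.572]
ft_force: [-0.5, 0.8, 0.3]
grip_width: 0.0872
grip_force: 0.0
t: 6.8
position: [0.4356, 0.2909, 0.1246]
ee_rot: [-3.142, -0.0, -1.571]
ft_force: [0.1, -0.2, 0.2]
grip_width: 0.0451
grip_force: 0.0
```

```bash
python3 -m crank '[[[0,0,0,0,0,0,-1],[0,0,0,0,0,0,-1],[0,0,0,0,0,0,-1],[0,0,0,0,0,0,-1],[0,0,0,0,0,0,-1]]]' 60
python3 -m crank '[[[0,0,-0.07,0,0,0,-1],[0,0,-0.1,0,0,0,-1],[0,0,-0.1,0,0,0,-1],[0,0,-0.1,0,0,0,-1],[0,0,0,0,0,0,-1]]]' 60
python3 - <<'E'
from h import *
c=snap('wrist','w4.png')
go([.642,.2313,.192],-np.pi/2)
E
```

```text
t: 7.42
position: [0.4355, 0.2907, 0.1244]
ee_rot: [3.141, -0.0, -1.572]
ft_force: [-0.7, -0.0, 0.6]
grip_width: 0.0269
grip_force: 59.8
t: 8.05
position: [0.4365, 0.2917, 0.2372]
ee_rot: [-3.138, 0.004, -1.571]
ft_force: [-0.7, -0.3, -3.4]
grip_width: 0.0269
grip_force: 59.8
shift-first [ 0.198 -0.689  0.143] turn-first shift [ 0.199 -0.688  0.144] turn [ 0.  0. -0.]
```

View pics/w4.png

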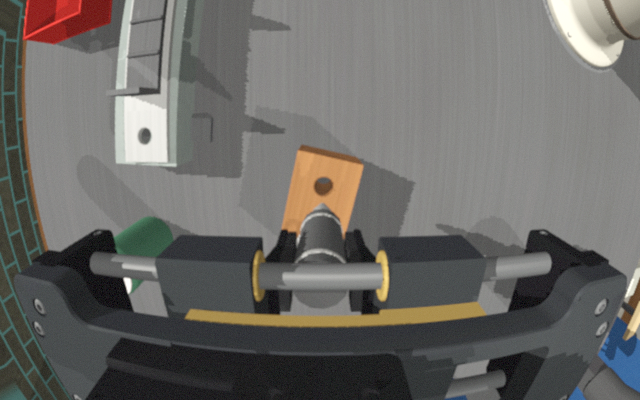

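```bash
python3 - <<'E'
from h import *
c=snap('wrist'); s=read_state(); print(s['position'],'tip',pt(c,321,205,s['position'][2]-.1144),'shoulder c',pt(c,321,226,s['position'][2]-.0644),'hole',pt(c,323.5,186,.06))
cv2.imwrite('pics/tip.png',cv2.resize(c['image'][165:265,270:370,::-1],None,fx=6,fy=6,interpolation=cv2.INTER_CUBIC))
E
```

```text
[0.43490722 0.29030405 0.23397301] tip [0.43473264 0.29387695 0.11957301] shoulder c [0.43489748 0.29418083 0.16957301] hole [0.43191499 0.29132213 0.06      ]
```

View pics/tip.png

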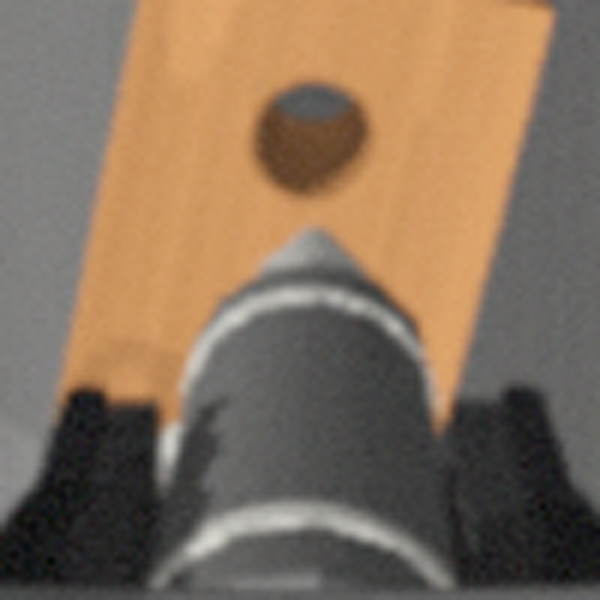

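```bash
python3 -m crank '[[[0.05,-0.14,-0.01,0,0,0,-1],[0.05,-0.14,-0.01,0,0,0,-1],[0.05,-0.14,0,0,0,0,-1],[0.04,-0.14,0,0,0,0,-1],[0.02,-0.13,0,0,0,0,-1]]]'|head -2
python3 -m crank '[[[0,0,0,0,0,0,-1],[0,0,0,0,0,0,-1],[0,0,0,0,0,0,-1],[0,0,0,0,0,0,-1],[0,0,0,0,0,0,-1]]]'|head -3
python3 - <<'E'
from h import *
c=snap('wrist'); go([.6426,.228,.175],-np.pi/2); print(read_state()['position'])
cv2.imwrite('pics/tip2.png',cv2.resize(c['image'][150:250,270:370,::-1],None,fx=6,fy=6,interpolation=cv2.INTER_CUBIC))
E
```

```text
t: 8.78
position: [0.6432, 0.2265, 0.2381]
t: 9.4
position: [0.6422, 0.2281, 0.2421]
ee_rot: [-3.141, 0.0, -1.571]
shift-first [ 0.    -0.001  0.223] turn-first shift [-0.    -0.001  0.223] turn [-0.  0. -0.]
[0.64231731 0.22799224 0.24197545]
```

View pics/tip2.png

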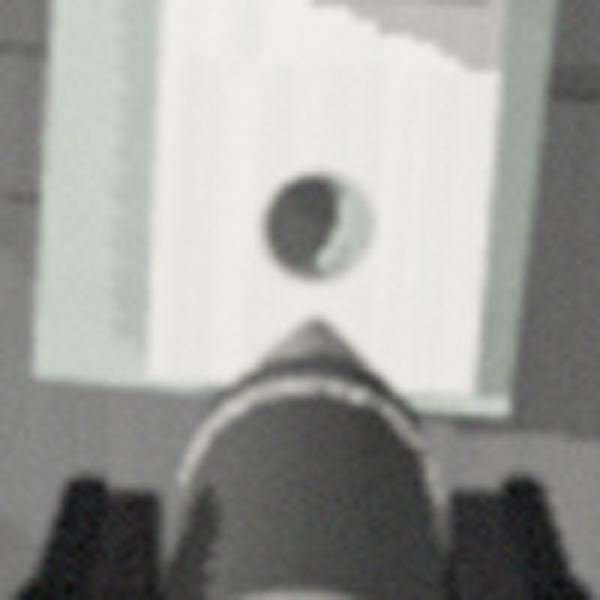

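```bash
python3 - <<'E'
from h import *
c=snap('wrist'); print('U',pt(c,323.2,188,.058)*1e3,'L',pt(c,317.3,186.5,.05)*1e3,'tip',pt(c,322.8,203.3,.1276)*1e3)
E
```

```text
U [639.10942177 232.68030992  58.        ] L [645.54361742 232.94466814  50.        ] tip [640.1229141  229.05534438 127.6       ]
```

```bash
python3 -m crank '[[[-0.002,-0.008,0,0,0,0,-1],[0,0,0.08,0,0,0,-1],[0,0,0.08,0,0,0,-1],[0,0,0.04,0,0,0,-1],[0,0,0.02,0,0,0,-1]]]' 60
python3 -m crank '[[[0,0,0.015,0,0,0,-1],[0,0,0.015,0,0,0,-1],[0,0,0.015,0,0,0,-1],[0,0,0,0,0,0,-1],[0,0,0,0,0,0,-1]]]'
```

```text
t: 10.12
position: [0.6452, 0.2283, 0.1751]
ee_rot: [3.141, -0.0, -1.571]
ft_force: [-0.5, 0.0, -3.8]
grip_width: 0.0271
grip_force: 59.8
t: 10.75
position: [0.6452, 0.2284, 0.1623]
ee_rot: [-3.141, 0.0, -1.571]
ft_force: [0.9, -0.1, -2.8]
grip_width: 0.0265
grip_force: 59.8
```

```bash
python3 -m crank '[[[0,0,0.01,0,0,0,-1],[0,0,0.01,0,0,0,-1],[0,0,0.007,0,0,0,-1],[0,0,0,0,0,0,-1],[0,0,0,0,0,0,-1]]]'
python3 -m crank '[[[0,-0.003,0.007,0,0,0,-1],[0,-0.003,0.007,0,0,0,-1],[0,-0.003,0.007,0,0,0,-1],[0,0,0,0,0,0,-1],[0,0,0,0,0,0,-1]]]'
```

```text
t: 11.38
position: [0.6445, 0.2283, 0.1536]
ee_rot: [3.14, -0.0, -1.571]
ft_force: [-2.4, 1.2, -3.6]
grip_width: 0.0271
grip_force: 59.8
t: 12.0
position: [0.6479, 0.2284, 0.1473]
ee_rot: [-3.142, 0.0, -1.571]
ft_force: [-1.3, 0.8, -2.9]
grip_width: 0.027
grip_force: 59.8
```

```bash
python3 -m crank '[[[0,0,0.01,0,0,0,-1],[0,0,0.01,0,0,0,-1],[0,0,0.01,0,0,0,-1],[0,0,0,0,0,0,-1],[0,0,0,0,0,0,-1]]]'
python3 -m crank '[[[0,0,0.01,0,0,0,-1],[0,0,0.01,0,0,0,-1],[0,0,0,0,0,0,-1],[0,0,0,0,0,0,-1],[0,0,0,0,0,0,-1]]]'
```

```text
t: 12.62
position: [0.6475, 0.2283, 0.1379]
ee_rot: [3.141, -0.0, -1.572]
ft_force: [-1.8, 1.5, -4.0]
grip_width: 0.0268
grip_force: 59.8
t: 13.25
position: [0.6477, 0.2283, 0.1324]
ee_rot: [3.141, -0.0, -1.572]
ft_force: [-1.2, 0.9, -4.1]
grip_width: 0.027
grip_force: 59.8
```

```bash
python3 -m crank '[[[0,0,0.01,0,0,0,-1],[0,0,0.01,0,0,0,-1],[0,0,0.005,0,0,0,-1],[0,0,0,0,0,0,-1],[0,0,0,0,0,0,-1]]]'
python3 -m crank '[[[0,0,0.006,0,0,0,-1],[0,0,0.003,0,0,0,-1],[0,0,0.003,0,0,0,-1],[0,0,0,0,0,0,-1],[0,0,0,0,0,0,-1]]]'
```

```text
t: 13.88
position: [0.6477, 0.2284, 0.1249]
ee_rot: [3.141, 0.0, -1.572]
ft_force: [-1.7, 0.9, -2.8]
grip_width: 0.0268
grip_force: 59.8
t: 14.5
position: [0.6477, 0.2284, 0.1225]
ee_rot: [-3.141, 0.0, -1.571]
ft_force: [-4.5, 0.1, 2.9]
grip_width: 0.027
grip_force: 59.8
```

```bash
python3 -m crank '[[[0,0,0.003,0,0,0,-1],[0,0,0.002,0,0,0,-1],[0,0,0,0,0,0,-1],[0,0,0,0,0,0,-1],[0,0,0,0,0,0,-1]]]'
```

```text
t: 15.12
position: [0.6478, 0.2284, 0.1224]
ee_rot: [-3.141, 0.0, -1.571]
ft_force: [-6.8, 1.9, 8.0]
grip_width: 0.0267
grip_force: 59.9
```

```bash
python3 -m crank '[[[0,0.003,-0.02,0,0,0,-1],[0,0,-0.04,0,0,0,-1],[0,0,-0.06,0,0,0,-1],[0,0,-0.08,0,0,0,-1],[0,0,-0.1,0,0,0,-1]]]'
python3 -m crank '[[[0,0,-0.09,0,0,0,-1],[0,0,0,0,0,0,-1],[0,0,0,0,0,0,-1],[0,0,0,0,0,0,-1],[0,0,0,0,0,0,-1]]]'
python3 - <<'E'
from h import *
go([.4355,.2907,.19],-np.pi/2)
c=snap('wrist')
cv2.imwrite('pics/tip3.png',cv2.resize(c['image'][150:250,270:370,::-1],None,fx=6,fy=6,interpolation=cv2.INTER_CUBIC))
E
```

```text
t: 15.75
position: [0.6471, 0.2278, 0.2115]
ee_rot: [-3.141, -0.001, -1.572]
ft_force: [0.1, 0.6, -2.9]
grip_width: 0.0268
grip_force: 59.8
t: 16.38
position: [0.6466, 0.2281, 0.2358]
ee_rot: [3.14, -0.001, -1.572]
ft_force: [0.1, 0.6, -2.7]
grip_width: 0.0267
grip_force: 59.8
shift-first [-0.208  0.703  0.154] turn-first shift [-0.209  0.704  0.153] turn [ 0.001 -0.    -0.   ]
```

View pics/tip3.png

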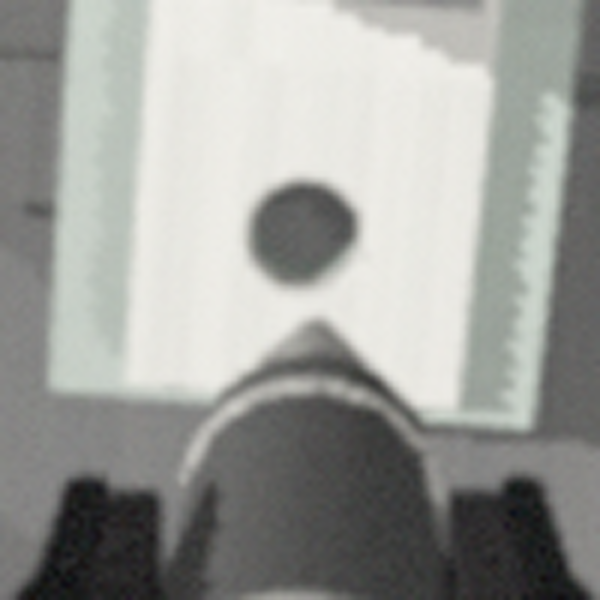

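```bash
python3 -m crank '[[[-0.05,0.14,0,0,0,0,-1],[-0.05,0.14,0,0,0,0,-1],[-0.05,0.14,0,0,0,0,-1],[-0.05,0.14,0,0,0,0,-1],[-0.009,0.14,0,0,0,0,-1]]]'|head -2
python3 -m crank '[[[0,0,0,0,0,0,-1],[0,0,0,0,0,0,-1],[0,0,0,0,0,0,-1],[0,0,0,0,0,0,-1],[0,0,0,0,0,0,-1]]]'
python3 - <<'E'
from h import *
go([.4353,.2907,.176],-np.pi/2)
c=snap('wrist')
cv2.imwrite('pics/tip4.png',cv2.resize(c['image'][150:250,270:370,::-1],None,fx=6,fy=6,interpolation=cv2.INTER_CUBIC))
E
```

```text
t: 17.05
position: [0.4356, 0.2919, 0.237]
t: 17.68
position: [0.4373, 0.291, 0.2368]
ee_rot: [3.141, -0.0, -1.572]
ft_force: [0.4, 0.2, -2.8]
grip_width: 0.027
grip_force: 59.8
shift-first [0.001 0.007 0.203] turn-first shift [0.001 0.007 0.203] turn [ 0. -0. -0.]
```

View pics/tip4.png

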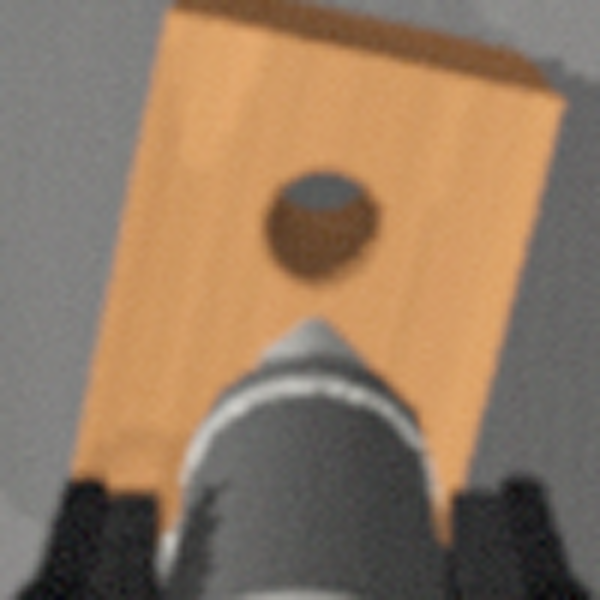

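```bash
python3 -m crank '[[[0.002,0.008,0.05,0,0,0,-1],[0,0,0.06,0,0,0,-1],[0,0,0.05,0,0,0,-1],[0,0,0.04,0,0,0,-1],[0,0,0,0,0,0,-1]]]'
python3 -m crank '[[[0,0,0.02,0,0,0,-1],[0,0,0.02,0,0,0,-1],[0,0,0.02,0,0,0,-1],[0,0,0.02,0,0,0,-1],[0,0,0,0,0,0,-1]]]'
```

```text
t: 18.35
position: [0.434, 0.2901, 0.1758]
ee_rot: [3.14, -0.002, -1.571]
ft_force: [0.5, -0.7, -3.7]
grip_width: 0.027
grip_force: 59.8
t: 18.98
position: [0.4343, 0.2903, 0.1524]
ee_rot: [3.141, -0.001, -1.572]
ft_force: [-0.4, 0.1, -3.8]
grip_width: 0.027
grip_force: 59.8
```

```bash
python3 -m crank '[[[0,0,0.02,0,0,0,-1],[0,0,0.02,0,0,0,-1],[0,0,0.02,0,0,0,-1],[0,0,0.015,0,0,0,-1],[0,0,0,0,0,0,-1]]]'
python3 -m crank '[[[0,0,0.01,0,0,0,-1],[0,0,0.005,0,0,0,-1],[0,0,0.003,0,0,0,-1],[0,0,0,0,0,0,-1],[0,0,0,0,0,0,-1]]]'
```

```text
t: 19.6
position: [0.4343, 0.2903, 0.1301]
ee_rot: [3.141, -0.001, -1.571]
ft_force: [0.3, 0.9, -3.4]
grip_width: 0.0268
grip_force: 59.8
t: 20.23
position: [0.4346, 0.2906, 0.1253]
ee_rot: [-3.141, 0.0, -1.571]
ft_force: [0.5, 0.3, -3.0]
grip_width: 0.0267
grip_force: 59.8
```

```bash
python3 -m crank '[[[0,0,0.005,0,0,0,-1],[0,0,0,0,0,0,-1],[0,0,0,0,0,0,0],[0,0,0,0,0,0,1],[0,0,0,0,0,0,1]]]'
python3 -m crank '[[[0,0,0,0,0,0,1],[0,0,0,0,0,0,1],[0,0,-0.1,0,0,0,1],[0,0,-0.14,0,0,0,1],[0,0,0,0,0,0,1]]]'
python3 - <<'E'
from h import *
go([.449,.358,.20],-np.pi/2)
E
```

```text
t: 20.85
position: [0.4347, 0.2907, 0.1236]
ee_rot: [-3.141, 0.0, -1.571]
ft_force: [-0.3, -0.0, -0.0]
grip_width: 0.0493
grip_force: 0.0
t: 21.48
position: [0.4361, 0.2921, 0.1992]
ee_rot: [-3.136, 0.006, -1.571]
ft_force: [0.1, 0.2, -0.1]
grip_width: 0.0865
grip_force: 0.0
shift-first [-0.22  -0.043 -0.001] turn-first shift [-0.22  -0.043 -0.003] turn [-0.002  0.002  0.   ]
```

```bash
python3 -m crank '[[[-0.11,-0.022,0,0,0,0,1],[-0.11,-0.022,0,0,0,0,1],[0,0,0,0,0,0,1],[0,0,0,0,0,0,1],[0,0,0,0,0,0,1]]]'|head -3
python3 - <<'E'
from h import *
go([.449,.358,.0875],-np.pi/2)
c=snap('wrist')
cv2.imwrite('pics/b1.png',cv2.resize(c['image'][130:250,250:390,::-1],None,fx=5,fy=5,interpolation=cv2.INTER_CUBIC))
E
```

```text
t: 22.1
position: [0.4475, 0.3557, 0.1954]
ee_rot: [3.141, -0.001, -1.572]
shift-first [-0.008 -0.005  0.36 ] turn-first shift [-0.008 -0.005  0.36 ] turn [ 0. -0. -0.]
```

View pics/b1.png

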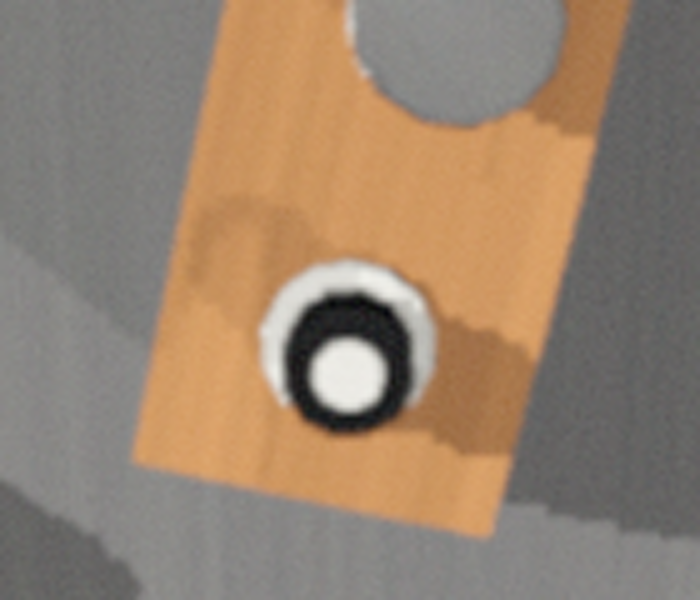

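```bash
python3 - <<'E'
from h import *
c=snap('wrist'); print(pt(c,319.8,204.6,.08)*1e3, pt(c,319.6,199,.064)*1e3)
E
python3 -m crank '[[[-0.005,-0.003,0.1,0,0,0,1],[0,0,0.1,0,0,0,1],[0,0,0.08,0,0,0,1],[0,0,0.05,0,0,0,1],[0,0,0,0,0,0,1]]]'
```

```text
[447.84317404 358.27126781  80.        ] [448.0295536  357.78233437  64.        ]
t: 22.82
position: [0.4484, 0.3574, 0.0959]
ee_rot: [3.14, -0.002, -1.572]
ft_force: [0.3, -0.5, 0.9]
grip_width: 0.0869
grip_force: 0.0
```

```bash
python3 -m crank '[[[-0.002,0,0.028,0,0,0,1],[0,0,0,0,0,0,0],[0,0,0,0,0,0,-1],[0,0,0,0,0,0,-1],[0,0,0,0,0,0,-1]]]' 40
python3 -m crank '[[[0,0,0,0,0,0,-1],[0,0,0,0,0,0,-1],[0,0,0,0,0,0,-1],[0,0,0,0,0,0,-1],[0,0,0,0,0,0,-1]]]' 40
```

```text
t: 23.45
position: [0.4487, 0.3588, 0.0885]
ee_rot: [-3.141, 0.0, -1.571]
ft_force: [0.5, 0.1, 0.2]
grip_width: 0.0551
grip_force: 0.0
t: 24.08
position: [0.4486, 0.3586, 0.0883]
ee_rot: [3.141, -0.0, -1.571]
ft_force: [0.2, -0.1, 0.1]
grip_width: 0.0228
grip_force: 40.0
```

```bash
python3 -m crank '[[[0,0,-0.06,0,0,0,-1],[0,0,-0.1,0,0,0,-1],[0,0,-0.11,0,0,0,-1],[0.03,-0.13,0,0,0,0,-1],[0.07,-0.13,0,0,0,0,-1]]]'|head -2
python3 -m crank '[[[0.11,-0.13,0,0,0,0,-1],[0.11,-0.13,0,0,0,0,-1],[0.1,-0.14,0,0,0,0,-1],[0,0,0,0,0,0,-1],[0,0,0,0,0,0,-1]]]'
python3 - <<'E'
from h import *
go([.6467,.2321,.12],-np.pi/2)
E
```

```text
t: 24.7
position: [0.5272, 0.3292, 0.1696]
t: 25.32
position: [0.646, 0.2322, 0.1682]
ee_rot: [3.14, -0.001, -1.572]
ft_force: [0.3, 0.0, -1.0]
grip_width: 0.0229
grip_force: 40.0
shift-first [ 0.    -0.002  0.161] turn-first shift [ 0.    -0.002  0.161] turn [ 0.001 -0.    -0.   ]
```

```bash
python3 -m crank '[[[0,-0.002,0.06,0,0,0,-1],[0,0,0.06,0,0,0,-1],[0,0,0.03,0,0,0,-1],[0,0,0.02,0,0,0,-1],[0,0,0,0,0,0,-1]]]'|sed -n 2,4p
python3 -m crank '[[[0,0,0.015,0,0,0,-1],[0,0,0.015,0,0,0,-1],[0,0,0.015,0,0,0,-1],[0,0,0.015,0,0,0,-1],[0,0,0,0,0,0,-1]]]'|sed -n 2,4p
```

```text
position: [0.647, 0.2326, 0.1177]
ee_rot: [3.141, -0.001, -1.571]
ft_force: [-0.3, -0.8, -0.9]
position: [0.6469, 0.2324, 0.0996]
ee_rot: [3.141, -0.001, -1.572]
ft_force: [-0.0, -0.2, -1.7]
```

```bash
python3 -m crank '[[[0,0,0.015,0,0,0,-1],[0,0,0.015,0,0,0,-1],[0,0,0.01,0,0,0,-1],[0,0,0,0,0,0,-1],[0,0,0,0,0,0,-1]]]'|sed -n 2,4p
python3 -m crank '[[[0,0,0.004,0,0,0,-1],[0,0,0.004,0,0,0,-1],[0,0,0,0,0,0,-1],[0,0,0,0,0,0,-1],[0,0,0,0,0,0,-1]]]'|sed -n 2,4p
```

```text
position: [0.6473, 0.2326, 0.0883]
ee_rot: [-3.141, 0.0, -1.571]
ft_force: [-0.6, -0.7, -1.4]
position: [0.6472, 0.2326, 0.0863]
ee_rot: [-3.141, 0.0, -1.571]
ft_force: [-0.9, 0.4, 2.0]
```

```bash
python3 -m crank '[[[0,0,0.005,0,0,0,-1],[0,0,0,0,0,0,-1],[0,0,-0.004,0,0,0,0],[0,0,0,0,0,0,1],[0,0,0,0,0,0,1]]]'
python3 -m crank '[[[0,0,0,0,0,0,1],[0,0,-0.1,0,0,0,1],[0,0,-0.2,0,0,0,1],[0,0,-0.2,0,0,0,1],[0.14,0.035,-0.05,0,0,0,1]]]'
python3 -m crank '[[[0,0,0,0,0,0,1],[0,0,0,0,0,0,1],[0,0,0,0,0,0,1],[0,0,0,0,0,0,1],[0,0,0,0,0,0,1]]]'
python3 - <<'E'
from h import *
c=snap('wrist'); T=np.array(c['T']); f=200/np.tan(np.radians(c['vertical_fov'])/2)
def rect(z,x0=.58,x1=.70,y0=-.03,y1=.27,s=2000):
    X,Y=np.meshgrid(np.arange(x0,x1,1/s),np.arange(y0,y1,1/s)); W=np.stack([X,Y,np.full_like(X,z)],-1)
    p=(W-T[:3,3])@T[:3,:3]; r=np.hypot(p[...,0],p[...,1]); a=np.arctan2(r,p[...,2])*f/r
    return cv2.remap(c['image'],(c['cx']+a*p[...,0]).astype(np.float32),(c['cy']+a*p[...,1]).astype(np.float32),cv2.INTER_CUBIC)
A=np.hstack([rect(.066),rect(.104),rect(.05)]); print(A.shape,read_state()['position'])
cv2.imwrite('pics/rect.png',A[:,:,::-1])
E
```

```text
t: 28.45
position: [0.647, 0.2325, 0.085]
ee_rot: [3.141, -0.0, -1.572]
ft_force: [0.9, 0.5, 0.2]
grip_width: 0.045
grip_force: 0.0
t: 29.08
position: [0.6388, 0.1927, 0.2556]
ee_rot: [-3.132, 0.004, -1.568]
ft_force: [-0.1, -0.1, -0.3]
grip_width: 0.0857
grip_force: 0.0
t: 29.7
position: [0.6366, 0.1909, 0.2499]
ee_rot: [3.141, -0.0, -1.571]
ft_force: [0.7, 0.1, -1.3]
grip_width: 0.0873
grip_force: 0.0
(601, 720, 3) [0.63664232 0.19085641 0.25007086]
```

View pics/rect.png

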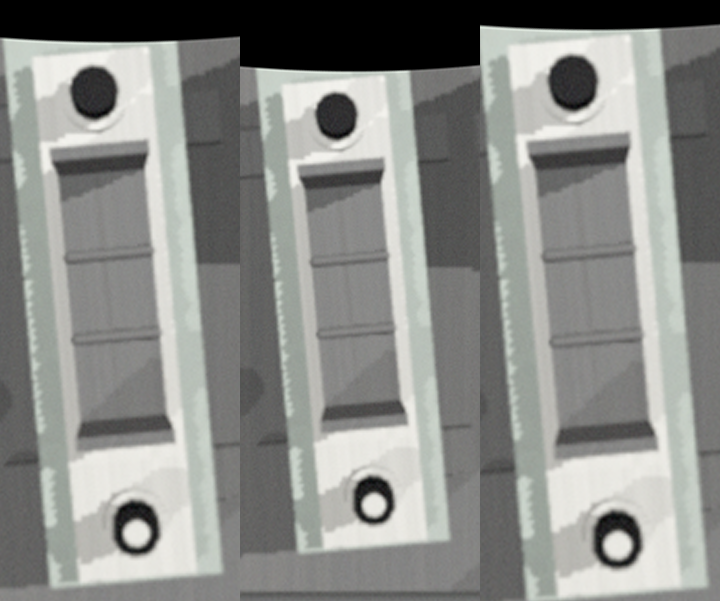

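```bash
python3 -m crank '[[[0.124,0.046,-0.03,0,0,0,1],[0.124,0.046,-0.03,0,0,0,1],[0.124,0.046,-0.03,0,0,0,1],[0.124,0.046,-0.03,0,0,0,1],[0.124,0.046,-0.03,0,0,0,1]]]'|head -2
python3 -m crank '[[[0.124,0.046,-0.03,0,0,0,1],[0.124,0.046,-0.03,0,0,0,1],[0.124,0.046,-0.03,0,0,0,1],[0.124,0.046,-0.03,0,0,0,1],[0.124,0.046,-0.03,0,0,0,1]]]'|head -2
python3 -m crank '[[[0,0,0,0,0,0,1],[0,0,0,0,0,0,1],[0,0,0,0,0,0,1],[0,0,0,0,0,0,1],[0,0,0,0,0,0,1]]]'|head -3
cat >> h.py <<'E'
def bars(x0=.34,x1=.67,y0=-.45,y1=-.11,z=.02,thr=120):
    """bars seen by the wrist camera: list of (centre mm, size, angle of axis from x in rad)"""
    c=snap('wrist'); im=c['image']; m=(im.min(2)>thr).astype(np.uint8); m=cv2.morphologyEx(m,cv2.MORPH_OPEN,np.ones((3,3)))
    cs,_=cv2.findContours(m,cv2.RETR_EXTERNAL,cv2.CHAIN_APPROX_NONE); out=[]
    for k in cs:
        if not 300<cv2.contourArea(k)<9000: continue
        h=cv2.convexHull(k)[:,0]
        P=np.array([pt(c,u,v,z)[:2] for u,v in h],np.float32)*1000
        if not(x0*1000<P[:,0].mean()<x1*1000 and y0*1000<P[:,1].mean()<y1*1000): continue
        r=cv2.minAreaRect(P); B=cv2.boxPoints(r); a,b=B[1]-B[0],B[2]-B[1]; L=a if a@a>b@b else b; L=L*np.sign(L[0])
        print(np.round(r[0],1),np.round(sorted(r[1]),1),'ang %.3f'%np.arctan2(L[1],L[0]),'px',k[:,0].mean(0).round())
    return c
E
python3 -c "
from h import *
c=bars(); cv2.imwrite('pics/f.png',c['image'][:,:,::-1])"
```

```text
t: 30.38
position: [0.567, 0.0035, 0.296]
t: 31.0
position: [0.4979, -0.1824, 0.341]
t: 31.62
position: [0.4986, -0.1808, 0.3404]
ee_rot: [3.141, 0.0, -1.57]
```

```bash
python3 - <<'E'
from h import *
c=snap('wrist'); im=c['image']
for n,p in dict(b0=(.558,-.189),b1=(.553,-.279),b2=(.43,-.194),b3=(.461,-.278),b4=(.439,-.372)).items():
    T=np.array(c['T']); f=200/np.tan(np.radians(c['vertical_fov'])/2); q=(np.array([*p,.04])-T[:3,3])@T[:3,:3]
    r=np.hypot(q[0],q[1]); a=np.arctan2(r,q[2])*f/r; u,v=int(c['cx']+a*q[0]),int(c['cy']+a*q[1]); print(n,u,v,im[v,u])
m=(im.min(2)>150).astype(np.uint8); cs,_=cv2.findContours(m,cv2.RETR_EXTERNAL,cv2.CHAIN_APPROX_NONE)
for k in cs:
    if cv2.contourArea(k)>200: print(cv2.contourArea(k),cv2.boundingRect(k),pt(c,*k[:,0].mean(0),.02)[:2].round(3))
E
```

```text
b0 278 160 [255 254 248]
b1 281 97 [246 242 237]
b2 367 156 [247 243 238]
b3 346 98 [244 239 234]
b4 362 34 [255 255 255]
421.0 (615, 371, 25, 29) [-0.962  0.813]
210.0 (604, 328, 19, 27) [-0.474  0.362]
748.0 (219, 289, 51, 36) [0.634 0.08 ]
1645.5 (183, 268, 294, 13) [0.483 0.009]
384.0 (594, 249, 46, 30) [-0.28   0.047]
1163.0 (530, 208, 55, 38) [ 0.013 -0.069]
918.0 (136, 45, 45, 156) [ 0.765 -0.233]
2333.0 (56, 11, 27, 153) [ 0.966 -0.344]
1002.5 (419, 0, 142, 20) [ 0.214 -0.461]
42396.0 (201, 0, 224, 214) [ 0.506 -0.269]
```

```bash
sed -i 's/thr=120/thr=150/; s/cs,_=cv2.findContours(m,cv2.RETR_EXTERNAL,cv2.CHAIN_APPROX_NONE); out=\[\]/cs,_=cv2.findContours(m,cv2.RETR_LIST,cv2.CHAIN_APPROX_NONE)/' h.py; python3 -c "
from h import *
bars(); print(read_state()['position'])"
```

```text
[ 562.5 -191.9] [39.9 65. ] ang 0.068 px [278. 156.]
[ 430.2 -196.6] [39.8 65.3] ang 0.237 px [365. 153.]
[ 461. -282.] [37.2 63.5] ang 0.000 px [345.  96.]
[ 557.9 -281.2] [39.7 64.7] ang 0.133 px [280.  97.]
[ 441.  -374.5] [39.4 66.9] ang 0.095 px [358.  37.]
[ 0.4984714  -0.18115391  0.3404803 ]
```

```bash
python3 -c "
from h import *
go([.560,-.192,.12],-np.pi/2+.068)"
python3 -m crank '[[[0.01,-0.1,0.12,0,0,-0.022,0.7],[0.02,-0.1,0.2,0,0,0,0.7],[0,0,0.2,0,0,0,0.7],[0,0,0.2,0,0,0,0.7],[0,0,0,0,0,0,0.7]]]' 20|head -3
python3 -m crank '[[[0,0,0,0,0,0,0.7],[0,0,0,0,0,0,0.7],[0,0,0,0,0,0,0.7],[0,0,0,0,0,0,0.7],[0,0,0,0,0,0,0.7]]]'|head -3
python3 -c "
from h import *
bars(); go([.560,-.192,.028],-np.pi/2+.068)"
```

```text
shift-first [ 0.036 -0.205  0.735] turn-first shift [ 0.05  -0.202  0.735] turn [ 0.     0.    -0.022]
t: 32.4
position: [0.5532, -0.1877, 0.1242]
ee_rot: [3.13, 0.002, -1.503]
t: 33.02
position: [0.5567, -0.1881, 0.1294]
ee_rot: [-3.141, -0.0, -1.502]
[ 428.3 -196.8] [40.8 76.6] ang 0.241 px [459. 204.]
[ 560.5 -191.3] [39.5 64.9] ang 0.070 px [316. 199.]
[ 459.  -281.7] [38.9 75.4] ang 0.025 px [440. 104.]
[ 555.4 -285. ] [33.6 65.4] ang 0.100 px [330.  88.]
[ 345.1 -293. ] [  5.6 234.6] ang -1.487 px [542. 114.]
[ 438.1 -369. ] [27.1 82.9] ang 0.270 px [467.  11.]
[ 665.9 -244. ] [  5.6 235.7] ang -1.481 px [199. 129.]
shift-first [ 0.014 -0.011  0.337] turn-first shift [ 0.014 -0.011  0.337] turn [-0. -0.  0.]
```

```bash
python3 -m crank '[[[0.011,-0.01,0.1,0,0,0,0.7],[0,0,0.12,0,0,0,0.7],[0,0,0.08,0,0,0,0.7],[0,0,0.037,0,0,0,0.7],[0,0,0,0,0,0,0.7]]]' 20|head -3
python3 -m crank '[[[0,0,0,0,0,0,0],[0,0,0,0,0,0,-1],[0,0,0,0,0,0,-1],[0,0,0,0,0,0,-1],[0,0,0,0,0,0,-1]]]' 20
```

```text
t: 33.7
position: [0.5596, -0.1911, 0.0273]
ee_rot: [3.14, 0.0, -1.502]
t: 34.33
position: [0.5604, -0.1912, 0.0289]
ee_rot: [-3.14, -0.001, -1.502]
ft_force: [-1.0, 1.7, 6.0]
grip_width: 0.0599
grip_force: 20.0
```

```bash
python3 -m crank '[[[0,0,-0.06,0,0,0,-1],[0,0,-0.14,0,0,0,-1],[0,0,-0.16,0,0,0,-1],[0,0,-0.12,0,0,0.05,-1],[-0.15,-0.027,0,0,0,0,-1]]]' 20|sed -n 2,5p
python3 -m crank '[[[-0.15,-0.027,0,0,0,0,-1],[-0.15,-0.027,0,0,0,0,-1],[-0.15,-0.027,0,0,0,0,-1],[-0.15,-0.027,0,0,0,0,-1],[-0.15,-0.027,0,0,0,0,-1]]]'|head -3
python3 -m crank '[[[0,0,0,0,0,0,-1],[0,0,0,0,0,0,-1],[0,0,0,0,0,0,-1],[0,0,0,0,0,0,-1],[0,0,0,0,0,0,-1]]]'
python3 -c "
from h import *
go([.6332,.0765,.097],-1.658)"
```

```text
position: [0.5729, -0.1485, 0.1748]
ee_rot: [-3.135, 0.0, -1.664]
ft_force: [1.4, 0.2, -2.8]
grip_width: 0.0601
t: 35.58
position: [0.6315, 0.0749, 0.1706]
ee_rot: [3.139, -0.0, -1.66]
t: 36.2
position: [0.632, 0.0728, 0.1719]
ee_rot: [-3.141, 0.0, -1.66]
ft_force: [-0.5, -0.4, -2.2]
grip_width: 0.06
grip_force: 20.0
shift-first [-0.013 -0.003  0.25 ] turn-first shift [-0.013 -0.003  0.25 ] turn [-0.     0.    -0.001]
```

```bash
python3 -m crank '[[[-0.015,-0.003,0.06,0,0,0,-1],[0,0,0.06,0,0,0,-1],[0,0,0.06,0,0,0,-1],[0,0,0.05,0,0,0,-1],[0,0,0,0,0,0,-1]]]'|sed -n 2,4p
python3 -m crank '[[[0,0,0.01,0,0,0,-1],[0,0,0.01,0,0,0,-1],[0,0,0,0,0,0,-1],[0,0,0,0,0,0,-1],[0,0,0,0,0,0,-1]]]'|sed -n 2,4p
```

```text
position: [0.6322, 0.0777, 0.1006]
ee_rot: [3.138, -0.002, -1.66]
ft_force: [0.7, -0.6, -1.7]
position: [0.6335, 0.078, 0.097]
ee_rot: [-3.141, 0.0, -1.659]
ft_force: [0.4, 0.1, -1.1]
```

```bash
python3 -m crank '[[[0.003,0,0.005,0,0,0,-1],[0,0,0.004,0,0,0,-1],[0,0,0,0,0,0,-1],[0,0,0,0,0,0,-1],[0,0,0,0,0,0,-1]]]'|sed -n 2,4p
python3 -m crank '[[[0,0,0,0,0,0,0],[0,0,0,0,0,0,0.8],[0,0,0,0,0,0,0.8],[0,0,0,0,0,0,0.8],[0,0,-0.02,0,0,0,0.8]]]'|sed -n 2,6p
```

```text
position: [0.6334, 0.077, 0.0949]
ee_rot: [-3.141, -0.0, -1.659]
ft_force: [-2.3, -0.4, 5.9]
position: [0.633, 0.0769, 0.0995]
ee_rot: [3.14, -0.001, -1.66]
ft_force: [0.3, -0.0, 0.7]
grip_width: 0.0776
grip_force: 0.0
```

```bash
python3 -m crank '[[[0,0,-0.1,0,0,0,0.8],[0,0,-0.12,0,0,0,0.8],[0.15,0.019,0,0,0,0,0.8],[0.15,0.019,0,0,0,0,0.8],[0.15,0.019,0,0,0,0,0.8]]]'|sed -n 2,3p
python3 -m crank '[[[0.15,0.019,0,0,0,0,0.8],[0.15,0.019,0,0,0,0,0.8],[0.15,0.019,0,0,0,0,0.8],[0.15,0.019,0,0,0,0,0.8],[0.15,0.019,0.03,0,0,0,0.7]]]'|sed -n 2,3p
python3 -m crank '[[[0,0,0.04,0,0,-0.035,0.7],[0,0,0.04,0,0,-0.035,0.7],[0,0,0,0,0,0,0.7],[0,0,0,0,0,0,0.7],[0,0,0,0,0,0,0.7]]]'|head -3
python3 -c "
from h import *
bars(); go([.5555,-.2815,.028],-np.pi/2+.133)"
```

```text
position: [0.6041, -0.057, 0.1667]
ee_rot: [-3.14, 0.0, -1.659]
position: [0.5564, -0.2792, 0.1584]
ee_rot: [-3.139, -0.001, -1.659]
t: 40.58
position: [0.5565, -0.2775, 0.1339]
ee_rot: [-3.14, -0.001, -1.44]
[ 589.3 -200.7] [  4.7 148.8] ang 0.136 px [278. 275.]
[ 459.2 -279.9] [40.4 76.2] ang -0.003 px [424. 212.]
[ 555.6 -281.4] [39.  65.1] ang 0.110 px [322. 198.]
[ 439.4 -374.2] [39.2 79.7] ang 0.117 px [464. 114.]
[ 421.3 -354.4] [209.5 531.4] ang 0.174 px [386.  94.]
shift-first [0.013 0.005 0.353] turn-first shift [0.013 0.005 0.353] turn [-0.    -0.    -0.001]
```

```bash
python3 -m crank '[[[0.013,0.004,0.1,0,0,0,0.7],[0,0,0.12,0,0,0,0.7],[0,0,0.08,0,0,0,0.7],[0,0,0.05,0,0,0,0.7],[0,0,0,0,0,0,0.7]]]' 20|sed -n 2,4p
python3 -m crank '[[[0,0,0,0,0,0,0],[0,0,0,0,0,0,-1],[0,0,0,0,0,0,-1],[0,0,0,0,0,0,-1],[0,0,0,0,0,0,-1]]]' 20
python3 -c "
from h import *
go([.6402,.1572,.17],-1.658)"
```

```text
position: [0.555, -0.2814, 0.0274]
ee_rot: [3.14, 0.001, -1.439]
ft_force: [0.5, -0.3, 0.9]
t: 41.88
position: [0.556, -0.2818, 0.0293]
ee_rot: [-3.14, -0.001, -1.439]
ft_force: [0.5, 1.0, 5.2]
grip_width: 0.0597
grip_force: 20.0
shift-first [-1.413 -0.471 -0.47 ] turn-first shift [-1.482 -0.152 -0.469] turn [-0.001 -0.     0.07 ]
```

```bash
python3 -m crank '[[[0,0,-0.06,0,0,0,-1],[0,0,-0.14,0,0,0,-1],[0,0,-0.16,0,0,0.035,-1],[0,0,-0.12,0,0,0.035,-1],[-0.15,-0.015,0,0,0,0,-1]]]' 20|sed -n 2,5p
python3 -m crank '[[[-0.15,-0.015,0,0,0,0,-1],[-0.15,-0.015,0,0,0,0,-1],[-0.15,-0.015,0,0,0,0,-1],[-0.15,-0.015,0,0,0,0,-1],[-0.15,-0.015,0,0,0,0,-1]]]'|head -3
python3 -m crank '[[[-0.15,-0.015,0,0,0,0,-1],[-0.15,-0.015,0,0,0,0,-1],[-0.15,-0.015,0,0,0,0,-1],[-0.13,-0.015,0,0,0,0,-1],[0,0,0,0,0,0,-1]]]'|head -3
python3 -m crank '[[[0,0,0,0,0,0,-1],[0,0,0,0,0,0,-1],[0,0,0,0,0,0,-1],[0,0,0,0,0,0,-1],[0,0,0,0,0,0,-1]]]'
python3 -c "
from h import *
go([.6403,.1577,.0955],-1.658)"
```

```text
position: [0.5651, -0.2391, 0.1764]
ee_rot: [-3.134, -0.001, -1.664]
ft_force: [0.8, 0.3, -2.3]
grip_width: 0.0598
t: 43.12
position: [0.6057, -0.0136, 0.1723]
ee_rot: [3.141, 0.0, -1.66]
t: 43.75
position: [0.6393, 0.1594, 0.1717]
ee_rot: [3.141, 0.0, -1.656]
t: 44.38
position: [0.6394, 0.1564, 0.1722]
ee_rot: [-3.142, 0.0, -1.66]
ft_force: [1.1, -0.0, -2.0]
grip_width: 0.0595
grip_force: 20.0
shift-first [-0.005 -0.002  0.256] turn-first shift [-0.005 -0.003  0.256] turn [-0.     0.    -0.001]
```

```bash
python3 -m crank '[[[-0.005,-0.003,0.06,0,0,0,-1],[0,0,0.06,0,0,0,-1],[0,0,0.06,0,0,0,-1],[0,0,0.05,0,0,0,-1],[0,0,0,0,0,0,-1]]]'|sed -n 2,4p
python3 -m crank '[[[0,0,0.012,0,0,0,-1],[0,0,0.012,0,0,0,-1],[0,0,0,0,0,0,-1],[0,0,0,0,0,0,-1],[0,0,0,0,0,0,-1]]]'|sed -n 2,4p
```

```text
position: [0.6395, 0.1577, 0.1009]
ee_rot: [3.138, -0.002, -1.66]
ft_force: [-0.2, 0.4, -2.5]
position: [0.6407, 0.1579, 0.096]
ee_rot: [-3.141, -0.0, -1.66]
ft_force: [1.3, -3.4, -2.6]
```

```bash
python3 -m crank '[[[0.002,0,0.004,0,0,0,-1],[0,0,0.003,0,0,0,-1],[0,0,0,0,0,0,-1],[0,0,0,0,0,0,-1],[0,0,0,0,0,0,-1]]]'|sed -n 2,4p
python3 -m crank '[[[0,0,0,0,0,0,0],[0,0,0,0,0,0,0.8],[0,0,0,0,0,0,0.8],[0,0,0,0,0,0,0.8],[0,0,-0.02,0,0,0,0.8]]]'|sed -n 2,6p
```

```text
position: [0.6406, 0.1579, 0.0952]
ee_rot: [-3.14, 0.0, -1.659]
ft_force: [-2.4, -0.9, 5.8]
position: [0.6401, 0.1575, 0.0992]
ee_rot: [3.14, -0.001, -1.659]
ft_force: [-0.6, -0.3, -0.4]
grip_width: 0.078
grip_force: 0.0
```

```bash
python3 -m crank '[[[0,0,-0.1,0,0,0,0.8],[0,0,-0.12,0,0,0,0.8],[0.123,0.06,0,0,0,0,0.8],[0.123,0.06,0,0,0,0,0.8],[0.123,0.06,0,0,0,0,0.8]]]'|sed -n 2,3p
python3 -m crank '[[[0.123,0.06,0,0,0,0,0.8],[0.123,0.06,0,0,0,0,0.8],[0.123,0.06,0,0,0,0,0.8],[0.123,0.06,0,0,0,0,0.8],[0.123,0.06,0,0,0,0,0.8]]]'|sed -n 2,3p
python3 -m crank '[[[0.123,0.06,0,0,0,0,0.8],[0.123,0.06,0.02,0,0,0,0.8],[0,0,0.03,0,0,-0.035,0.7],[0,0,0.03,0,0,-0.035,0.7],[0,0,0.03,0,0,-0.035,0.7]]]'|sed -n 2,3p
python3 -m crank '[[[0,0,0,0,0,0,0.7],[0,0,0,0,0,0,0.7],[0,0,0,0,0,0,0.7],[0,0,0,0,0,0,0.7],[0,0,0,0,0,0,0.7]]]'|head -3
python3 -c "
from h import *
bars(); go([.4285,-.1968,.028],-np.pi/2+.24)"
```

```text
position: [0.5763, 0.0512, 0.1663]
ee_rot: [-3.141, 0.0, -1.659]
position: [0.4704, -0.1248, 0.1664]
ee_rot: [-3.14, 0.0, -1.659]
position: [0.4287, -0.1943, 0.1331]
ee_rot: [-3.14, -0.0, -1.326]
t: 49.38
position: [0.4286, -0.1941, 0.1329]
ee_rot: [-3.141, -0.0, -1.33]
[ 402.8 -126.1] [  7. 257.] ang 0.236 px [328. 274.]
[ 428.6 -150.2] [41.9 65.9] ang 0.054 px [307. 245.]
[ 463.8 -281.1] [38.9 65.7] ang -0.005 px [305.  91.]
[ 349.  -289.1] [ 13.6 226.5] ang -1.508 px [435. 121.]
[ 438.3 -361. ] [19.  65.3] ang 0.294 px [357.   6.]
shift-first [0.009 0.002 0.349] turn-first shift [0.009 0.002 0.349] turn [-0. -0.  0.]
```

```bash
python3 -m crank '[[[-0.142,-0.035,0,0,0,0,0.7],[0,0,0,0,0,0.03,0.7],[0,0,0,0,0,0.03,0.7],[0,0,0,0,0,0,0.7],[0,0,0,0,0,0,0.7]]]'|head -3
python3 -c "
from h import *
bars(); go([.4285,-.1502,.028],-np.pi/2+.054)"
```

```text
t: 50.05
position: [0.4285, -0.1503, 0.1328]
ee_rot: [-3.142, -0.0, -1.517]
[ 559.2 -112.8] [  5.8 115.6] ang 0.084 px [185. 232.]
[ 465.  -283.1] [37.1 65.5] ang -0.009 px [286.  43.]
[ 416.5 -225.1] [154.3 205.4] ang -1.487 px [373. 169.]
[ 667.2 -230.7] [  6.7 243.7] ang -1.483 px [ 89. 114.]
shift-first [-0.    -0.     0.349] turn-first shift [-0.    -0.     0.349] turn [-0. -0. -0.]
```

```bash
sed -i "s/m=(im.min(2)>thr).astype(np.uint8)/m=((im.min(2)>thr)\&(cv2.cvtColor(im,cv2.COLOR_RGB2HSV)[...,1]<30)).astype(np.uint8)/" h.py; python3 -c "
from h import *
bars()"
```

```text
[ 429.5 -150. ] [40.3 65.7] ang 0.053 px [319. 202.]
[ 465.  -282.7] [37.9 65.5] ang -0.009 px [287.  43.]
```

```bash
python3 -m crank '[[[0,-0.002,0.1,0,0,0,0.7],[0,0,0.12,0,0,0,0.7],[0,0,0.08,0,0,0,0.7],[0,0,0.05,0,0,0,0.7],[0,0,0,0,0,0,0.7]]]' 20|sed -n 2,4p
python3 -m crank '[[[0,0,0,0,0,0,0],[0,0,0,0,0,0,-1],[0,0,0,0,0,0,-1],[0,0,0,0,0,0,-1],[0,0,0,0,0,0,-1]]]' 20
python3 -c "
from h import *
go([.6368,.1173,.175],-1.658)"
```

```text
position: [0.4284, -0.1503, 0.0268]
ee_rot: [3.139, 0.0, -1.518]
ft_force: [-0.5, 0.0, -0.4]
t: 51.4
position: [0.4296, -0.1502, 0.0285]
ee_rot: [-3.14, -0.0, -1.518]
ft_force: [-2.3, 0.8, 5.2]
grip_width: 0.06
grip_force: 20.0
shift-first [-0.854 -0.738 -0.488] turn-first shift [-0.948 -0.61  -0.488] turn [-0.    -0.     0.045]
```

```bash
python3 -m crank '[[[0,0,-0.06,0,0,0,-1],[0,0,-0.14,0,0,0,-1],[0,0,-0.16,0,0,0.022,-1],[0,0,-0.12,0,0,0.023,-1],[-0.12,-0.076,0,0,0,0,-1]]]' 20|sed -n 2,5p
python3 -m crank '[[[-0.12,-0.076,0,0,0,0,-1],[-0.12,-0.076,0,0,0,0,-1],[-0.12,-0.076,0,0,0,0,-1],[-0.12,-0.076,0,0,0,0,-1],[-0.12,-0.076,0,0,0,0,-1]]]'|head -3
python3 -m crank '[[[-0.12,-0.076,0,0,0,0,-1],[-0.108,-0.076,0,0,0,0,-1],[0,0,0,0,0,0,-1],[0,0,0,0,0,0,-1],[0,0,0,0,0,0,-1]]]'|head -3
python3 -c "
from h import *
go([.6368,.1173,.0945],-1.658)"
```

```text
position: [0.4553, -0.117, 0.1745]
ee_rot: [-3.136, 0.001, -1.663]
ft_force: [0.4, -0.3, -2.5]
grip_width: 0.0599
t: 52.65
position: [0.5844, 0.054, 0.1708]
ee_rot: [3.139, -0.0, -1.66]
t: 53.28
position: [0.6351, 0.1161, 0.1715]
ee_rot: [3.141, -0.0, -1.66]
shift-first [-0.005 -0.005  0.257] turn-first shift [-0.004 -0.005  0.257] turn [ 0.    -0.    -0.001]
```

```bash
python3 -m crank '[[[-0.004,-0.005,0.06,0,0,0,-1],[0,0,0.06,0,0,0,-1],[0,0,0.05,0,0,0,-1],[0,0,0.03,0,0,0,-1],[0,0,0,0,0,0,-1]]]'|sed -n 2,4p
python3 -m crank '[[[0,0,0.015,0,0,0,-1],[0,0,0.012,0,0,0,-1],[0,0,0.01,0,0,0,-1],[0,0,0,0,0,0,-1],[0,0,0,0,0,0,-1]]]'|sed -n 2,4p
```

```text
position: [0.6371, 0.1178, 0.1106]
ee_rot: [3.14, -0.001, -1.659]
ft_force: [-1.0, -1.2, -2.2]
position: [0.6377, 0.118, 0.1008]
ee_rot: [-3.141, 0.0, -1.659]
ft_force: [0.3, -0.2, -1.5]
```

```bash
python3 -m crank '[[[0.002,0,0.01,0,0,0,-1],[0,0,0.007,0,0,0,-1],[0,0,0.004,0,0,0,-1],[0,0,0,0,0,0,-1],[0,0,0,0,0,0,-1]]]'|sed -n 2,4p
```

```text
position: [0.6374, 0.1174, 0.0946]
ee_rot: [3.142, -0.0, -1.659]
ft_force: [-2.0, -0.2, 0.7]
```

```bash
python3 -m crank '[[[0,0,0.002,0,0,0,-1],[0,0,0,0,0,0,0],[0,0,0,0,0,0,0.8],[0,0,0,0,0,0,0.8],[0,0,0,0,0,0,0.8]]]'|sed -n 2,6p
python3 -m crank '[[[0,0,-0.1,0,0,0,0.8],[0,0,-0.14,0,0,0,0.8],[0.136,0.046,0,0,0,0,0.8],[0.136,0.046,0,0,0,0,0.8],[0.136,0.046,0,0,0,0,0.8]]]'|sed -n 2,3p
python3 -m crank '[[[0.136,0.046,0,0,0,0,0.8],[0.136,0.046,0,0,0,0,0.8],[0.136,0.046,0,0,0,0,0.8],[0.136,0.046,0,0,0,0,0.8],[0.136,0.046,0,0,0,0,0.8]]]'|sed -n 2,3p
python3 -m crank '[[[0.136,0.046,0,0,0,0,0.8],[0.136,0.046,0.02,0,0,0,0.8],[0,0,0.06,0,0,-0.028,0.7],[0,0,0.03,0,0,0,0.7],[0,0,0,0,0,0,0.7]]]'|sed -n 2,3p
python3 -c "
from h import *
bars(); go([.463,-.282,.028],-np.pi/2)"
```

```text
position: [0.6377, 0.1175, 0.0935]
ee_rot: [-3.141, 0.0, -1.659]
ft_force: [-0.1, 0.6, 0.9]
grip_width: 0.0763
grip_force: 0.0
position: [0.585, -0.0018, 0.1658]
ee_rot: [-3.141, 0.0, -1.659]
position: [0.4982, -0.1992, 0.1658]
ee_rot: [-3.141, -0.0, -1.659]
position: [0.4638, -0.2764, 0.1321]
ee_rot: [3.14, 0.0, -1.572]
[ 462.4 -279.9] [39.7 64.8] ang -0.005 px [321. 198.]
[ 441.1 -374.6] [37.8 65.8] ang 0.082 px [347.  86.]
shift-first [0.018 0.004 0.349] turn-first shift [0.018 0.004 0.349] turn [ 0. -0. -0.]
```

```bash
python3 -m crank '[[[0.011,0.004,0.1,0,0,0,0.7],[0,0,0.12,0,0,0,0.7],[0,0,0.08,0,0,0,0.7],[0,0,0.05,0,0,0,0.7],[0,0,0,0,0,0,0.7]]]' 20|sed -n 2,4p
python3 -m crank '[[[0,0,0,0,0,0,0],[0,0,0,0,0,0,-1],[0,0,0,0,0,0,-1],[0,0,0,0,0,0,-1],[0,0,0,0,0,0,-1]]]' 20
python3 -c "
from h import *
go([.6352,.0971,.20],-1.658)"
```

```text
position: [0.4628, -0.2798, 0.0274]
ee_rot: [3.14, 0.0, -1.571]
ft_force: [-0.0, -0.0, 0.2]
t: 58.95
position: [0.4632, -0.2802, 0.0288]
ee_rot: [-3.14, -0.001, -1.571]
ft_force: [-0.8, 1.0, 5.8]
grip_width: 0.0602
grip_force: 20.0
shift-first [-1.258 -0.574 -0.571] turn-first shift [-1.303 -0.462 -0.571] turn [-0.    -0.     0.028]
```

```bash
python3 -m crank '[[[0,0,-0.07,0,0,0,-1],[0,0,-0.17,0,0,0,-1],[0,0,-0.18,0,0,0.028,-1],[0,0,-0.15,0,0,0,-1],[-0.13,-0.046,0,0,0,0,-1]]]' 20|sed -n 2,5p
python3 -m crank '[[[-0.13,-0.046,0,0,0,0,-1],[-0.13,-0.046,0,0,0,0,-1],[-0.13,-0.046,0,0,0,0,-1],[-0.13,-0.046,0,0,0,0,-1],[-0.13,-0.046,0,0,0,0,-1]]]'|head -3
python3 -m crank '[[[-0.13,-0.046,0,0,0,0,-1],[-0.13,-0.046,0,0,0,0,-1],[-0.13,-0.046,0,0,0,0,-1],[-0.13,-0.046,0,0,0,0,-1],[0,0,0,0,0,0,-1]]]'|head -3
python3 -m crank '[[[0,0,0,0,0,0,-1],[0,0,0,0,0,0,-1],[0,0,0,0,0,0,-1],[0,0,0,0,0,0,-1],[0,0,0,0,0,0,-1]]]'
python3 -c "
from h import *
go([.6352,.0971,.129],-1.658)"
```

```text
position: [0.4815, -0.2439, 0.2028]
ee_rot: [-3.133, -0.002, -1.663]
ft_force: [-0.7, 1.2, -2.3]
grip_width: 0.06
t: 60.2
position: [0.5658, -0.053, 0.198]
ee_rot: [3.14, 0.0, -1.66]
t: 60.82
position: [0.6351, 0.0987, 0.1972]
ee_rot: [3.14, 0.0, -1.657]
t: 61.45
position: [0.6346, 0.096, 0.1989]
ee_rot: [-3.141, 0.0, -1.66]
ft_force: [-0.0, 0.4, -2.2]
grip_width: 0.06
grip_force: 20.0
shift-first [-0.004 -0.001  0.233] turn-first shift [-0.004 -0.002  0.233] turn [-0.     0.    -0.001]
```

```bash
python3 -m crank '[[[-0.004,-0.003,0.07,0,0,0,-1],[0,0,0.07,0,0,0,-1],[0,0,0.05,0,0,0,-1],[0,0,0.02,0,0,0,-1],[0,0,0,0,0,0,-1]]]'|sed -n 2,4p
python3 -m crank '[[[0,0,0.008,0,0,0,-1],[0,0,0.006,0,0,0,-1],[0,0,0,0,0,0,-1],[0,0,0,0,0,0,-1],[0,0,0,0,0,0,-1]]]'|sed -n 2,4p
```

```text
position: [0.6358, 0.0973, 0.1357]
ee_rot: [3.142, -0.0, -1.659]
ft_force: [0.1, 0.3, -2.4]
position: [0.6357, 0.0974, 0.1317]
ee_rot: [-3.141, 0.0, -1.659]
ft_force: [0.3, 1.3, -2.0]
```

```bash
python3 -m crank '[[[0,0,0.005,0,0,0,-1],[0,0,0.004,0,0,0,-1],[0,0,0,0,0,0,-1],[0,0,0,0,0,0,-1],[0,0,0,0,0,0,-1]]]'|sed -n 2,4p
```

```text
position: [0.6357, 0.0971, 0.1293]
ee_rot: [-3.141, -0.0, -1.659]
ft_force: [-1.5, -0.8, 3.0]
```

```bash
python3 -m crank '[[[0,0,0,0,0,0,0],[0,0,0,0,0,0,0.8],[0,0,0,0,0,0,0.8],[0,0,0,0,0,0,0.8],[0,0,-0.03,0,0,0,0.8]]]'|sed -n 2,6p
python3 -m crank '[[[0,0,-0.12,0,0,0,0.8],[0,0,-0.1,0,0,0,0.8],[0.134,0.043,0,0,0,0,0.8],[0.134,0.043,0,0,0,0,0.8],[0.134,0.043,0,0,0,0,0.8]]]'|sed -n 2,3p
python3 -m crank '[[[0.134,0.043,0,0,0,0,0.8],[0.134,0.043,0,0,0,0,0.8],[0.134,0.043,0,0,0,0,0.8],[0.134,0.043,0,0,0,0,0.8],[0.134,0.043,0,0,0,0,0.8]]]'|sed -n 2,3p
python3 -m crank '[[[0.134,0.043,0.02,0,0,0,0.8],[0.134,0.043,0.05,0,0,0,0.8],[0.134,0.043,0.07,0,0,0,0.8],[0.134,0.043,0.05,0,0,-0.028,0.7],[0,0,0.05,0,0,-0.028,0.7]]]'|sed -n 2,3p
python3 -m crank '[[[0,0,0,0,0,0,0.7],[0,0,0,0,0,0,0.7],[0,0,0,0,0,0,0.7],[0,0,0,0,0,0,0.7],[0,0,0,0,0,0,0.7]]]'|head -3
python3 -c "
from h import *
bars(); go([.439,-.374,.028],-np.pi/2+.09)"
```

```text
position: [0.6353, 0.0972, 0.1372]
ee_rot: [3.14, -0.001, -1.659]
ft_force: [0.2, -0.1, -0.2]
grip_width: 0.0777
grip_force: 0.0
position: [0.5861, -0.0203, 0.2048]
ee_rot: [-3.14, 0.0, -1.659]
position: [0.5041, -0.2151, 0.2048]
ee_rot: [-3.14, -0.0, -1.659]
position: [0.4379, -0.3719, 0.1319]
ee_rot: [-3.141, -0.001, -1.484]
t: 66.45
position: [0.4391, -0.3693, 0.1322]
ee_rot: [-3.141, -0.0, -1.483]
[ 481.7 -294.2] [  4.5 127.7] ang 0.093 px [270. 275.]
[ 443.  -372.5] [39.9 65.4] ang 0.088 px [316. 199.]
shift-first [0.015 0.001 0.347] turn-first shift [0.015 0.001 0.347] turn [-0.    -0.    -0.001]
```

```bash
python3 -m crank '[[[0.012,-0.01,0.1,0,0,0,0.7],[0,0,0.12,0,0,0,0.7],[0,0,0.08,0,0,0,0.7],[0,0,0.046,0,0,0,0.7],[0,0,0,0,0,0,0.7]]]' 20|sed -n 2,4p
python3 -m crank '[[[0,0,0,0,0,0,0],[0,0,0,0,0,0,-1],[0,0,0,0,0,0,-1],[0,0,0,0,0,0,-1],[0,0,0,0,0,0,-1]]]' 20
python3 -c "
from h import *
go([.6388,.1379,.20],-1.658)"
```

```text
position: [0.4418, -0.3727, 0.0274]
ee_rot: [3.14, 0.001, -1.483]
ft_force: [0.3, -0.3, 0.0]
t: 67.75
position: [0.4428, -0.3731, 0.0292]
ee_rot: [-3.14, -0.001, -1.483]
ft_force: [-0.1, 0.7, 5.4]
grip_width: 0.0602
grip_force: 20.0
shift-first [-1.639 -0.801 -0.57 ] turn-first shift [-1.754 -0.503 -0.569] turn [-0.001 -0.     0.056]
```

```bash
python3 -m crank '[[[0,0,-0.07,0,0,0,-1],[0,0,-0.17,0,0,0.028,-1],[0,0,-0.18,0,0,0.028,-1],[0,0,-0.15,0,0,0,-1],[-0.135,-0.039,0,0,0,0,-1]]]' 20|sed -n 2,5p
python3 -m crank '[[[-0.135,-0.039,0,0,0,0,-1],[-0.135,-0.039,0,0,0,0,-1],[-0.135,-0.039,0,0,0,0,-1],[-0.135,-0.039,0,0,0,0,-1],[-0.135,-0.039,0,0,0,0,-1]]]'|head -3
python3 -m crank '[[[-0.135,-0.039,0,0,0,0,-1],[-0.135,-0.039,0,0,0,0,-1],[-0.135,-0.039,0,0,0,0,-1],[-0.135,-0.039,0,0,0,0,-1],[-0.135,-0.039,0,0,0,0,-1]]]'|head -3
python3 -m crank '[[[-0.135,-0.039,0,0,0,0,-1],[-0.132,-0.036,0,0,0,0,-1],[0,0,0,0,0,0,-1],[0,0,0,0,0,0,-1],[0,0,0,0,0,0,-1]]]'
python3 -c "
from h import *
go([.6388,.1379,.1295],-1.658)"
```

```text
position: [0.4587, -0.3354, 0.2028]
ee_rot: [-3.134, -0.003, -1.663]
ft_force: [0.6, 1.3, -3.0]
grip_width: 0.06
t: 69.0
position: [0.5331, -0.1355, 0.1981]
ee_rot: [3.14, 0.0, -1.66]
t: 69.62
position: [0.6093, 0.0608, 0.1979]
ee_rot: [3.139, -0.0, -1.66]
t: 70.25
position: [0.6387, 0.1363, 0.1988]
ee_rot: [3.141, -0.0, -1.661]
ft_force: [-1.1, 0.3, -1.9]
grip_width: 0.0601
grip_force: 20.0
shift-first [-0.006 -0.     0.231] turn-first shift [-0.005  0.     0.231] turn [ 0.    -0.    -0.001]
```

```bash
python3 -m crank '[[[-0.006,0,0.07,0,0,0,-1],[0,0,0.07,0,0,0,-1],[0,0,0.05,0,0,0,-1],[0,0,0.02,0,0,0,-1],[0,0,0,0,0,0,-1]]]'|sed -n 2,4p
python3 -m crank '[[[0,0,0.006,0,0,0,-1],[0,0,0.005,0,0,0,-1],[0,0,0,0,0,0,-1],[0,0,0,0,0,0,-1],[0,0,0,0,0,0,-1]]]'|sed -n 2,4p
```

```text
position: [0.6395, 0.1388, 0.1361]
ee_rot: [-3.142, -0.0, -1.66]
ft_force: [0.4, -0.2, -1.5]
position: [0.6394, 0.1392, 0.1329]
ee_rot: [-3.141, 0.0, -1.659]
ft_force: [-0.1, -0.4, -2.1]
```

```bash
python3 -m crank '[[[0.003,0,0.005,0,0,0,-1],[0,0,0.004,0,0,0,-1],[0,0,0.002,0,0,0,-1],[0,0,0,0,0,0,-1],[0,0,0,0,0,0,-1]]]'|sed -n 2,4p
```

```text
position: [0.6394, 0.1382, 0.1298]
ee_rot: [-3.141, 0.0, -1.659]
ft_force: [-0.7, -0.3, 0.3]
```

```bash
python3 -m crank '[[[0,0,0.002,0,0,0,-1],[0,0,0,0,0,0,-1],[0,0,0,0,0,0,0],[0,0,0,0,0,0,0.8],[0,0,0,0,0,0,0.8]]]'|sed -n 2,6p
python3 -m crank '[[[0,0,0,0,0,0,0.8],[0,0,-0.1,0,0,0,0.8],[0,0,-0.15,0,0,0,0.8],[-0.1,0,-0.18,0,0,0,0.8],[-0.1,0,-0.1,0,0,0,0.8]]]'|sed -n 2,3p
python3 -m crank '[[[0,0,-0.1,0,0,0,1],[0,0,-0.1,0,0,0,1],[0,0,0,0,0,0,1],[0,0,0,0,0,0,1],[0,0,0,0,0,0,1]]]'|head -3
python3 - <<'E'
from h import *
c=bars(.55,.72,.0,.24,.12,200)
im=c['image']; T=np.array(c['T']); f=200/np.tan(np.radians(c['vertical_fov'])/2)
def val(x,y,z):
    q=(np.array([x,y,z])-T[:3,3])@T[:3,:3]; r=np.hypot(q[0],q[1]); a=np.arctan2(r,q[2])*f/r
    u,v=int(round(c['cx']+a*q[0])),int(round(c['cy']+a*q[1])); return int(im[v,u].min())
F=np.array([.6368,.1173]); ay=np.array([.087,.996]); ax=np.array([.996,-.087])
for z,ys in ((.120,(-20.5,20.5)),(.086,(-41,0,41))):
    for y in ys:
        print(z,y,[val(*(F+ay*y/1e3+ax*x/1e3),z+.02) for x in range(-44,45,4)])
print('along y',[(y,val(*(F+ay*y/1e3),.13)) for y in range(-64,65,4)])
for n,p in dict(drift=(.434,.2937,.14),bolt=(.6465,.2316,.078)).items(): print(n,val(*p))
E
```

```text
position: [0.6394, 0.1386, 0.1282]
ee_rot: [3.142, 0.0, -1.659]
ft_force: [0.5, 0.6, 0.1]
grip_width: 0.0721
grip_force: 0.0
position: [0.6456, 0.1987, 0.2916]
ee_rot: [-3.137, 0.003, -1.66]
t: 74.0
position: [0.6443, 0.1978, 0.3462]
ee_rot: [3.139, -0.001, -1.66]
[644.7 208.2] [51.  67.6] ang 1.481 px [318. 188.]
[638.9 136.4] [33.4 62.6] ang -0.092 px [319. 125.]
[632.9  60.9] [63.  99.5] ang 1.484 px [320.  59.]
0.12 -20.5 [94, 94, 149, 152, 247, 250, 249, 249, 248, 248, 248, 247, 247, 247, 247, 248, 247, 247, 249, 191, 97, 79, 77]
0.12 20.5 [95, 94, 141, 148, 247, 248, 248, 247, 248, 246, 246, 246, 246, 247, 245, 246, 246, 246, 246, 182, 136, 114, 114]
0.086 -41 [91, 127, 152, 166, 210, 210, 209, 210, 211, 213, 211, 212, 213, 213, 215, 215, 215, 215, 217, 203, 184, 102, 83]
0.086 0 [98, 128, 152, 152, 172, 167, 164, 166, 167, 167, 170, 168, 168, 169, 168, 168, 167, 196, 197, 181, 184, 118, 113]
0.086 41 [89, 143, 151, 153, 170, 168, 170, 165, 164, 166, 162, 164, 160, 157, 158, 155, 160, 160, 162, 167, 180, 118, 116]
along y [(-64, 216), (-60, 136), (-56, 88), (-52, 214), (-48, 229), (-44, 233), (-40, 234), (-36, 220), (-32, 238), (-28, 242), (-24, 251), (-20, 243), (-16, 236), (-12, 228), (-8, 208), (-4, 180), (0, 168), (4, 213), (8, 234), (12, 243), (16, 246), (20, 250), (24, 240), (28, 232), (32, 221), (36, 191), (40, 165), (44, 198), (48, 228), (52, 188), (56, 96), (60, 132), (64, 208)]
drift 37
bolt 224
```

```bash
python3 - <<'E'
from h import *
a=cv2.imread('pics/top0.png')[:,:,::-1].astype(int); c=snap('top'); b=c['image'].astype(int); d=np.abs(a-b).max(2)
for n,(x,y,w,h) in dict(block=(175,230,60,45),bin=(288,100,45,55),hammer=(350,120,95,45),can=(165,150,38,36),frame=(350,168,118,118),cradle=(220,160,110,45)).items():
    print(n,(d[y:y+h,x:x+w]>50).sum(), 'white px',(b[y:y+h,x:x+w].min(2)>215).sum())
print('drift top, bolt spot',b[254,211],a[254,211],b[249,192],a[249,192])
s=snap('scene'); a=cv2.imread('pics/scene0.png')[:,:,::-1].astype(int); e=np.abs(a-s['image']).max(2)>50
print('scene drift',e[230:265,430:455].sum(),'bin',e[228:285,208:276].sum(),'can',e[298:365,352:394].sum(),'bolt spot',e[268:290,445:465].sum())
print(read_state()['position'],read_state()['t'])
E
```

```text
block 1036 white px 629
bin 1 white px 0
hammer 188 white px 72
can 669 white px 79
frame 1588 white px 0
cradle 1115 white px 200
drift top, bolt spot [107 109 108] [112 112 114] [214 211 191] [234 237 230]
scene drift 8 bin 0 can 0 bolt spot 216
[0.64449048 0.19787057 0.34689961] 74.15
```

```bash
python3 - <<'E'
from h import *
s=snap('scene'); a=cv2.imread('pics/scene0.png')[:,:,::-1].astype(int); e=np.abs(a-s['image']).max(2)>50
print('hammer',e[178:234,205:250].sum())
print(sign_off())
E
```

```text
hammer 0
the job is handed in; nothing more can be done
None
```

The job is done and handed in at about 74 s: the drift was driven fully home, pulled and stood back in the block, the bolt is in fully home, and all five bars are in the cradle as a 3+2 pyramid; the bin, hammer and can were not moved (camera check before hand-in).

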